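# Put the mixed vertebrae away by size and hand the kit over

### The arm

A 6-joint arm with a two-finger parallel gripper is mounted at the origin on the work surface. World frame = base frame: x ahead of the robot, y to its left, z up, the work surface at z = 0. Lengths are in m, angles in rad, forces in N, time in s.
With the tool pointing down it reaches from about 0.225 to 0.875 m from the base axis. Payload 3.4 kg.
Tool frame: the origin (TCP) lies between the finger pads; the fingertips stand 19 mm ahead of it and the grasp point (between the pads) is the TCP; z points along the fingers, y is the line along which they close (so a half turn about z gives the same grasp; the last joint's range is limited). The gripper opens to 85 mm and grips with 20 to 120 N. Pads are 22 mm wide; open, the fingers measure 114 mm over their backs; the gripper's body (76 mm by 85 mm) begins 54 mm behind the grasp point. The pads swing forward as they close: fully open they stand 13 mm farther back than shut.
Start: joints at [1.109, 0.276, 1.505, -0, 1.361, -0.121], TCP at [0.192, 0.542, 0.25] pointing down, gripper open.
Joint ranges: [-2.89, 2.89], [-0.75, 2.08], [0.22, 2.7], [-1.18, 4.32], [0.11, 2.71], [-2.7, 2.7]. Speed limits (rad/s): [2.57, 2.57, 3.14, 3.14, 3.14, 3.14].

### API

Orientations are given as a unit quaternion [x, y, z, w].
In Python, from workcell import read_state, snapshot, camera_model, finish_job gives the robot as it stands. The module is installed in compiled form; this text tells all that it offers.
- The arm moves only by the shell command python3 -m jog 'ROWS' [FORCE]. ROWS is JSON, one flat list of numbers, 7 for each row, row after row: the shift along the tool's x, y, z in m, then the turn, a rotation vector about the tool's x, y, z in rad, then the finger opening in m, from 0 to 0.0854. In form: [dx, dy, dz, rx, ry, rz, fingers, dx, dy, dz, rx, ry, rz, fingers, ...]. A call has exactly 10 rows; each row is the pose to reach, as a shift and turn from the pose commanded when the call began, along the tool's axes at that moment; what a row does not reach only later rows make up. A row lasts 1/12 s, in which the tool goes at most 41.7 mm and 7.16 degrees, less where a joint would pass 70% of its speed; a pose out of reach is approached as far as the arm can. A call with a gripper value outside its range is refused whole. The fingers move at their own pace and stop on an object; FORCE is the grip in N (left out, the last holds). Time passes only in rows, so rows that repeat a pose let the fingers close, or fill a call up. It gives the time, the measured TCP pose, the force, the opening and the grip force at its end, in the units of the state.
- read_state(): the state, without advancing time (a new reading comes with each control period).
- snapshot(name): name is "scene" or "top"; returns the picture (480x640x3 uint8, red, green, blue); there is no depth.
- camera_model(name): a dict with "fx", "fy", "cx", "cy" (pixels), "view" (4x4, takes a point from world to camera coordinates). Camera axes: x right, y down, z forward; pixel columns grow to the right and rows downward; lengths in m; the calibration is good to about 2 mm. A picture is of the moment at which its call begins. camera_model takes no time and is no camera call.
- finish_job(): hands the job in; it is judged then, once.
The state is a dict: "clock": time; "joints": joint angles; "qvel": joint speeds; "joint_torque": joint torques, N m; "tool_pos": TCP position; "ee_rot": TCP orientation; "ft_force": force on the tool from outside, world axes, zero at the start; "torque": the same for the moment, N m; "opening": finger opening in m; "grasp_force": force on a finger pad.
Only numpy, scipy, OpenCV 4.12 (cv2) and the standard library are available. Lean on these libraries where they do the work, as an engineer would, in place of code of your own. Each camera call takes 0.05 s, during which the arm holds its last target. There are 200 camera calls.

### The job

Put the spine kit away after class: take every vertebra out of the compartment tray and lay it flat in the rack row that matches its size (large in the widest row, medium in the middle, small in the narrowest), and stand the heart that was left in the rack upright inside the rim of the round pad on the talking base. When everything is in place, press the red button fully down and let it go; leave the other models and the board things where they are.

Things in the scene. Friction and masses are not known exactly. Their poses are not given: they have to be found in the camera images.
- large_a: large ivory plastic vertebra, 50 mm long (x), 50 mm wide (y), 26 mm high (z), about 55 g; may be absent. Origin at its centre, 13 mm above what it lies on. +x: round body 25 mm across; -x: narrow spine; +-y: side wings with flat ends 50 mm apart (11 mm wide, 22 mm tall), the place to pinch. Lies flat on either face.
- large_b: large ivory plastic vertebra, 50 mm long (x), 50 mm wide (y), 26 mm high (z), about 55 g; may be absent. Origin at its centre, 13 mm above what it lies on. +x: round body 25 mm across; -x: narrow spine; +-y: side wings with flat ends 50 mm apart (11 mm wide, 22 mm tall), the place to pinch. Lies flat on either face.
- medium_a: medium ivory plastic vertebra, 40 mm long (x), 40 mm wide (y), 22 mm high (z), about 35 g; may be absent. Origin at its centre, 11 mm above what it lies on. +x: round body 20 mm across; -x: narrow spine; +-y: side wings with flat ends 40 mm apart (9 mm wide, 19 mm tall), the place to pinch. Lies flat on either face.
- medium_b: medium ivory plastic vertebra, 40 mm long (x), 40 mm wide (y), 22 mm high (z), about 35 g; may be absent. Origin at its centre, 11 mm above what it lies on. +x: round body 20 mm across; -x: narrow spine; +-y: side wings with flat ends 40 mm apart (9 mm wide, 19 mm tall), the place to pinch. Lies flat on either face.
- medium_c: medium ivory plastic vertebra, 40 mm long (x), 40 mm wide (y), 22 mm high (z), about 35 g; may be absent. Origin at its centre, 11 mm above what it lies on. +x: round body 20 mm across; -x: narrow spine; +-y: side wings with flat ends 40 mm apart (9 mm wide, 19 mm tall), the place to pinch. Lies flat on either face.
- small_a: small ivory plastic vertebra, 30 mm long (x), 30 mm wide (y), 18 mm high (z), about 20 g; may be absent. Origin at its centre, 9 mm above what it lies on. +x: round body 15 mm across; -x: narrow spine; +-y: side wings with flat ends 30 mm apart (7 mm wide, 15 mm tall), the place to pinch. Lies flat on either face.
- small_b: small ivory plastic vertebra, 30 mm long (x), 30 mm wide (y), 18 mm high (z), about 20 g; may be absent. Origin at its centre, 9 mm above what it lies on. +x: round body 15 mm across; -x: narrow spine; +-y: side wings with flat ends 30 mm apart (7 mm wide, 15 mm tall), the place to pinch. Lies flat on either face.
- small_c: small ivory plastic vertebra, 30 mm long (x), 30 mm wide (y), 18 mm high (z), about 20 g; may be absent. Origin at its centre, 9 mm above what it lies on. +x: round body 15 mm across; -x: narrow spine; +-y: side wings with flat ends 30 mm apart (7 mm wide, 15 mm tall), the place to pinch. Lies flat on either face.
- bin: grey shallow tray with 3 x 3 compartments where the vertebrae start, at most one in each; fixed. 250 mm (x) by 250 mm (y), floor 4 mm thick, all walls and dividers 3 mm thick and 10 mm tall overall, 6 mm above its floor. Origin at the centre of its underside.
- rack: white storage rack with three parallel rows along its y, bounded by aluminium lips; fixed. 172 mm (x) by 218 mm (y), floor 4 mm thick, lips 4 mm thick, 10 mm tall overall, 6 mm above its floor. Rows 210 mm long inside, clear widths 62, 52, 42 mm from -x to +x, for large, medium, small vertebrae, up to 2, 3, 3 of them. Origin: centre of its underside.
- row_large (a point): centre of the floor of the widest (62 mm) row; axes as the rack's, row along y
- row_medium (a point): centre of the floor of the middle (52 mm) row; axes as the rack's
- row_small (a point): centre of the floor of the narrowest (42 mm) row; axes as the rack's
- heart: beige plastic heart model, about 120 g, standing upright in the rack's widest row at the start. Round, 50 mm across between 16 and 42 mm above its foot, flat foot 38 mm across, 56 mm tall with small vessel stumps to 73 mm. Origin at the centre of its foot, z up.
- base: white talking anatomy base, housing 120 mm (x) by 210 mm (y) by 30 mm high, with a round rimmed pad towards +y and a red push button towards -y; fixed. Origin at the centre of its underside.
- pad (a point): centre of the floor of the round pad on the base, 33 mm above the table: 60 mm inside diameter, surrounded by a rim 4 mm thick, 5 mm above the pad floor
- button_top (a point): centre of the top of the red push button, 40 mm across, pressed straight down
- button (a joint): travel of the red button in m: 0 released, 0.006 fully down (takes about 5 N); springs back
- lung: purple plastic lung half, about 104 by 145 by 40 mm, a bystander; origin at its underside
- vein_ring: blue plastic vein ring, 40 mm across, 10 mm high, a bystander; origin at the centre of its underside
- sternum: white plastic sternum piece lying flat, 125 by 45 by 10 mm, a bystander; origin near the centre of its underside
- eraser: board eraser, 50 by 120 by 34 mm, a bystander; origin at the centre of its underside
- marker: board marker, 125 mm long, 14 mm thick, lying, a bystander; origin at the middle of its underside
Mind the look-alikes: they are no part of the job. What is shaped like the medium_b but orange or turquoise is not meant.

How it is judged:
On the way, in this order (a step that is already met when the one before it is completed fails the run):
1. every vertebra present lies flat in the row of its size and the heart stands on the pad (x of large_a in the frame of row_large between -0.016 and 0.016 m and y of large_a in the frame of row_large between -0.095 and 0.095 m and z of large_a in the frame of row_large between 0.009 and 0.016 m and (angle between large_a's own z axis and vertical below 0.1 rad or angle between large_a's own z axis and vertical above 3.04 rad) and linear speed of each of large_a, large_b, medium_a, medium_b, medium_c, small_a, small_b, small_c, heart below 0.03 m/s and x of large_b in the frame of row_large between -0.016 and 0.016 m and y of large_b in the frame of row_large between -0.095 and 0.095 m and z of large_b in the frame of row_large between 0.009 and 0.016 m and (angle between large_b's own z axis and vertical below 0.1 rad or angle between large_b's own z axis and vertical above 3.04 rad) and x of medium_a in the frame of row_medium between -0.016 and 0.016 m and y of medium_a in the frame of row_medium between -0.095 and 0.095 m and z of medium_a in the frame of row_medium between 0.007 and 0.014 m and (angle between medium_a's own z axis and vertical below 0.1 rad or angle between medium_a's own z axis and vertical above 3.04 rad) and x of medium_b in the frame of row_medium between -0.016 and 0.016 m and y of medium_b in the frame of row_medium between -0.095 and 0.095 m and z of medium_b in the frame of row_medium between 0.007 and 0.014 m and (angle between medium_b's own z axis and vertical below 0.1 rad or angle between medium_b's own z axis and vertical above 3.04 rad) and x of medium_c in the frame of row_medium between -0.016 and 0.016 m and y of medium_c in the frame of row_medium between -0.095 and 0.095 m and z of medium_c in the frame of row_medium between 0.007 and 0.014 m and (angle between medium_c's own z axis and vertical below 0.1 rad or angle between medium_c's own z axis and vertical above 3.04 rad) and x of small_a in the frame of row_small between -0.016 and 0.016 m and y of small_a in the frame of row_small between -0.095 and 0.095 m and z of small_a in the frame of row_small between 0.005 and 0.012 m and (angle between small_a's own z axis and vertical below 0.1 rad or angle between small_a's own z axis and vertical above 3.04 rad) and x of small_b in the frame of row_small between -0.016 and 0.016 m and y of small_b in the frame of row_small between -0.095 and 0.095 m and z of small_b in the frame of row_small between 0.005 and 0.012 m and (angle between small_b's own z axis and vertical below 0.1 rad or angle between small_b's own z axis and vertical above 3.04 rad) and x of small_c in the frame of row_small between -0.016 and 0.016 m and y of small_c in the frame of row_small between -0.095 and 0.095 m and z of small_c in the frame of row_small between 0.005 and 0.012 m and (angle between small_c's own z axis and vertical below 0.1 rad or angle between small_c's own z axis and vertical above 3.04 rad) and horizontal distance between heart and pad below 0.014 m and z of heart in the frame of pad between -0.004 and 0.004 m and angle between heart's own z axis and vertical below 0.1 rad), for 0.2 s.
2. then the red button is pressed fully down (value of joint button above 0.0045 m), for 0.05 s.
At the end, for the whole second after the job is handed in: Each vertebra present lies flat (0.1 rad, either face) on the floor of its row, within 16 mm of the row's centre line and 95 mm of its middle; the heart stands upright (0.1 rad) on the pad floor within 14 mm of its centre; all at rest; the button was then pressed over 4.5 mm and is up (all of step 1 and value of joint button below 0.0015 m); the robot touches nothing.
It fails at once if the lung is pushed more than 3 cm from its place (distance of lung from where it was at the start of the episode above 0.03 m).
It fails at once if the vein ring is pushed more than 3 cm from its place (distance of vein_ring from where it was at the start of the episode above 0.03 m).
It fails at once if the sternum is pushed more than 3 cm from its place (distance of sternum from where it was at the start of the episode above 0.03 m).
It fails at once if the eraser is pushed more than 3 cm from its place (distance of eraser from where it was at the start of the episode above 0.03 m).
It fails at once if the marker is pushed more than 3 cm from its place (distance of marker from where it was at the start of the episode above 0.03 m).
Of large_a, large_b, medium_a, medium_b, medium_c, small_a, small_b, small_c only 6 to 8 are there at a start; the rules pass over those that are not, and their reading is None.
At some moment in a run one of large_a, large_b, medium_a, medium_b, medium_c, small_a, small_b, small_c may be knocked a few centimetres aside while the robot is not near it.
It also fails if it takes over 210 s, if anything falls off the work surface, if the arm or the gripper's body presses on something with over 40 N, if the wrist force passes 120 N, or if a joint passes its speed limit or range.

## Working session

There is one attempt and no reset: what is moved stays moved. The work goes in short steps, Python scripts to look and compute and a shell command to move; the robot and the scene stay as the last step left them, time stands still between calls to the robot, and variables do not carry over. Pictures are saved under pics/ and viewed, at most 14 in all, crops included, and the job is handed in when it is done.

```bash
mkdir -p pics
python3 - <<'E'
from workcell import *
import cv2
for n in("top","scene"):
    cv2.imwrite(f"pics/{n}0.png",snapshot(n)[:,:,::-1]); c=camera_model(n); print(n,c)
print(read_state())
E
```

```text
top {'fx': 621.7423491532327, 'fy': 621.7423491532327, 'cx': 326.28782833249244, 'cy': 240.37419658265722, 'view': array([[ 0.0201982 , -0.99972628,  0.01180676,  0.02455173],
       [-0.9927364 , -0.02145506, -0.11838125,  0.62908419],
       [ 0.11860216, -0.00932991, -0.99289802,  1.51703089],
       [ 0.        ,  0.        ,  0.        ,  1.        ]])}
scene {'fx': 577.9506294050881, 'fy': 577.9506294050881, 'cx': 324.10559244637847, 'cy': 241.70853625491577, 'view': array([[-0.64334551,  0.7655423 , -0.00717991,  0.3280891 ],
       [ 0.53971481,  0.44687353, -0.71345075, -0.30208074],
       [-0.54296821, -0.46287043, -0.70066859,  1.70460434],
       [ 0.        ,  0.        ,  0.        ,  1.        ]])}
{'clock': 0.1, 'joints': array([ 1.10899964e+00,  2.76528128e-01,  1.50598938e+00, -1.08949743e-06,
        1.36071786e+00, -1.20976865e-01]), 'qvel': array([ 0.0008097 , -0.00118673, -0.0042397 , -0.00091805,  0.00181951,
       -0.00045048]), 'joint_torque': array([ 1.12409049e-03, -4.17699265e+01, -2.46405190e+01, -9.67208257e-05,
        5.82093096e-03, -1.51531088e-05]), 'tool_pos': array([0.191996  , 0.54153461, 0.2495351 ]), 'ee_rot': array([ 1.69586169e-01,  9.85515021e-01, -7.86889404e-04, -2.35450647e-04]), 'ft_force': array([ 0.49724094,  0.74121569, -0.33343885]), 'torque': array([-0.01018641,  0.03706938,  0.02429877]), 'grasp_force': 0.0, 'opening': 0.0854100674092663}
```

View pics/top0.png

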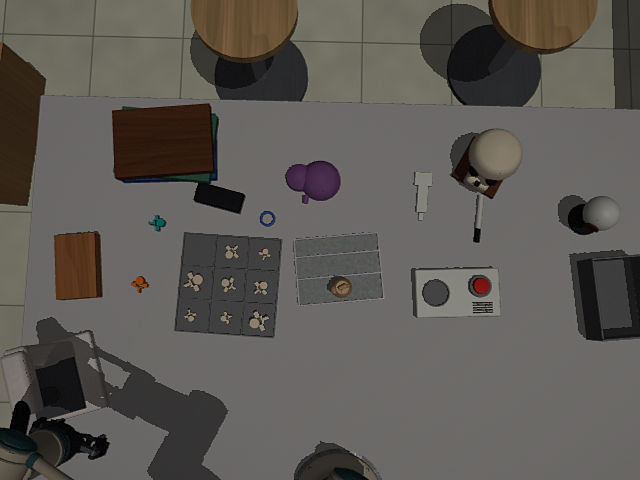

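View pics/scene0.png

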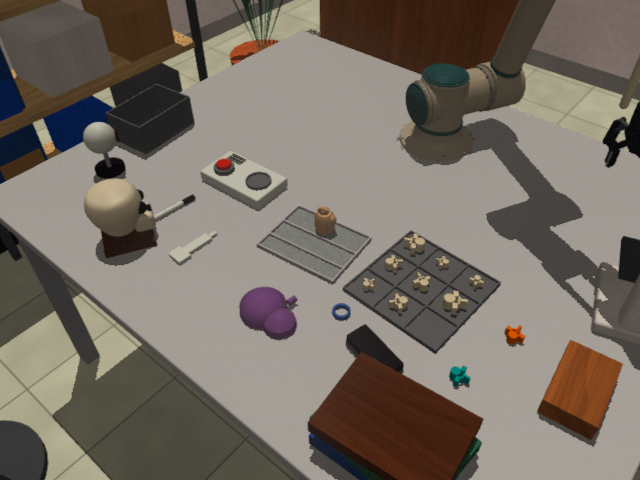

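The ivory vertebra candidates in the top view are at (232,252), (264,254), (193,281), (228,283), (261,287), (191,315), (226,317) and (259,321), all inside the tray. The look-alikes are turquoise at (157,222) and orange at (140,284), both outside it and excluded. The heart is at (340,287), the rack around (338,268), the base around (455,292), the pad at (435,292) and the red button at (481,286).

```bash
cat > h.py <<'E'
from workcell import *
import numpy as np, cv2
from scipy.spatial.transform import Rotation as R
def ray(n,u,v,z):
    c=camera_model(n);V=c["view"];o=-V[:3,:3].T@V[:3,3]
    d=V[:3,:3].T@np.array([(u-c["cx"])/c["fx"],(v-c["cy"])/c["fy"],1.])
    return (o+d*(z-o[2])/d[2])[:2]
def proj(n,p):
    c=camera_model(n);q=c["view"][:3,:3]@np.array(p)+c["view"][:3,3]
    return np.array([c["cx"]+c["fx"]*q[0]/q[2],c["cy"]+c["fy"]*q[1]/q[2]])
def verts(img,box,K=6):
    x0,y0,x1,y1=box
    im=cv2.resize(img[y0:y1,x0:x1],None,fx=K,fy=K,interpolation=cv2.INTER_CUBIC).astype(int)
    m=((im[:,:,0]>125)&(im[:,:,0]-im[:,:,2]>22)).astype(np.uint8)
    n,l,s,c=cv2.connectedComponentsWithStats(m); out=[]
    for i in range(1,n):
        if s[i,4]<25*K*K: continue
        mm=(l==i).astype(np.uint8); dt=cv2.distanceTransform(mm,cv2.DIST_L2,5)
        by,bx=np.unravel_index(dt.argmax(),dt.shape)
        P=np.argwhere(mm)[:,::-1]; d=np.linalg.norm(P-[bx,by],axis=1)
        W=lambda p:ray("top",(p[0]+.5)/K-.5+x0,(p[1]+.5)/K-.5+y0,.024)
        tip=W(P[d.argmax()]); b=W((bx,by)); r=dt.max()/K/412
        a=(b-tip)/np.linalg.norm(b-tip); L=np.linalg.norm(b-tip)+r
        w=np.array([W(p) for p in P[::3]]); s_=(w-b)@a; t=(w-b)@[-a[1],a[0]]
        out.append(dict(px=(c[i]/K+[x0,y0]).round(0),L=round(L*1e3),xr=(round(s_.min()*1e3),round(s_.max()*1e3)),yr=(round(t.min()*1e3),round(t.max()*1e3)),
          cen=(b+a*(s_.max()+s_.min())/2+np.array([-a[1],a[0]])*(t.max()+t.min())/2).round(4),ang=round(np.degrees(np.arctan2(a[1],a[0])))))
    return out,m
E
python3 - <<'E'
from h import *
img=cv2.imread("pics/top0.png")[:,:,::-1]
o,m=verts(img,(172,228,288,342))
for k in o: print(k)
c=cv2.resize(img[228:342,172:288],None,fx=5,fy=5,interpolation=cv2.INTER_CUBIC)
cv2.imwrite("pics/crop1.png",c[:,:,::-1])
c=cv2.resize(img[225:325,285:505],None,fx=3.6,fy=3.6,interpolation=cv2.INTER_CUBIC)
cv2.imwrite("pics/crop2.png",c[:,:,::-1])
E
```

```text
Traceback (most recent call last):
  File "h.py", line 24, in verts
    w=np.array([W(p) for p in P[::3]]); s_=(w-b)@a; t=(w-b)@[-a[1],a[0]]
                ~^^^
  File "h.py", line 21, in <lambda>
    W=lambda p:ray("top",(p[0]+.5)/K-.5+x0,(p[1]+.5)/K-.5+y0,.024)
               ~~~^^^^^^^^^^^^^^^^^^^^^^^^^^^^^^^^^^^^^^^^^^^^^^^^
  File "h.py", line 5, in ray
    c=camera_model(n);V=c["view"];o=-V[:3,:3].T@V[:3,3]
ValueError: time passes only in moves, steps and waits
```

```bash
sed -i 's/^def ray/CM={n:camera_model(n) for n in ("top","scene")}\ndef ray/; s/c=camera_model(n);/c=CM[n];/' h.py
python3 - <<'E'
from h import *
img=cv2.imread("pics/top0.png")[:,:,::-1]
o,m=verts(img,(172,228,288,342))
for k in o: print(k)
c=cv2.resize(img[228:342,172:288],None,fx=5,fy=5,interpolation=cv2.INTER_CUBIC)
cv2.imwrite("pics/crop1.png",c[:,:,::-1])
c=cv2.resize(img[225:325,285:505],None,fx=3.6,fy=3.6,interpolation=cv2.INTER_CUBIC)
cv2.imwrite("pics/crop2.png",c[:,:,::-1])
E
```

```text
{'px': array([229., 255.]), 'L': 18, 'xr': (-10, 8), 'yr': (-8, 8), 'cen': array([0.5904, 0.2818]), 'ang': -168}
{'px': array([196., 279.]), 'L': 38, 'xr': (-28, 11), 'yr': (-12, 11), 'cen': array([0.5291, 0.3649]), 'ang': -117}
{'px': array([225., 283.]), 'L': 17, 'xr': (-10, 9), 'yr': (-9, 8), 'cen': array([0.5188, 0.2882]), 'ang': -3}
{'px': array([262., 285.]), 'L': 31, 'xr': (-23, 8), 'yr': (-11, 9), 'cen': array([0.5147, 0.2002]), 'ang': -101}
{'px': array([224., 319.]), 'L': 22, 'xr': (-16, 6), 'yr': (-6, 6), 'cen': array([0.4268, 0.2863]), 'ang': 43}
{'px': array([254., 323.]), 'L': 22, 'xr': (-12, 11), 'yr': (-11, 11), 'cen': array([0.4203, 0.2124]), 'ang': 67}
```

View pics/crop1.png

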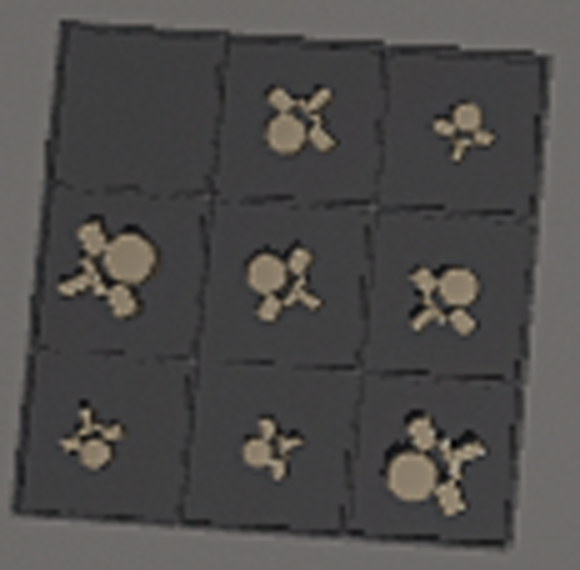

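View pics/crop2.png

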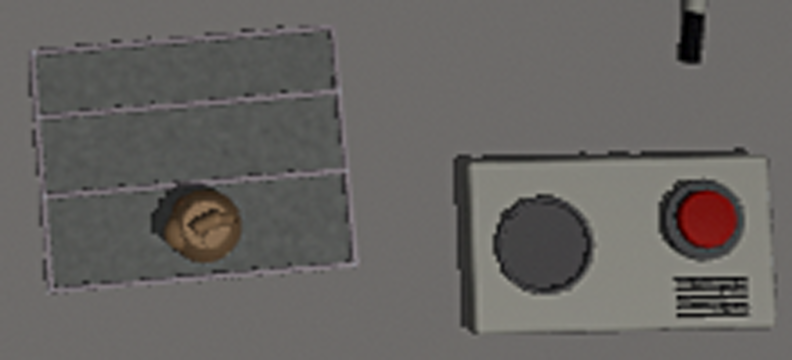

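The crops show two large vertebrae (bodies at crop (130,258) and (412,475)), three medium (287,130), (267,273), (458,287) and three small (467,117), (95,455), (258,452). Each has a body, two wings and a spine opposite the body, and the top-left compartment is empty. The heart stands in the widest row, which is the lower one. Next I'll loosen the mask so the lobes join, and measure.

```bash
python3 - <<'E'
s=open("h.py").read()
s=s.replace("m=((im[:,:,0]>125)&(im[:,:,0]-im[:,:,2]>22)).astype(np.uint8)","m=((im[:,:,0]-im[:,:,2]>12)&(im[:,:,0]-im[:,:,1]<35)).astype(np.uint8)\n    m=cv2.morphologyEx(m,cv2.MORPH_CLOSE,np.ones((K,K),np.uint8))")
open("h.py","w").write(s)
E
python3 - <<'E'
from h import *
img=cv2.imread("pics/top0.png")[:,:,::-1]
o,m=verts(img,(172,228,288,342))
for k in o: print(k)
f=lambda u,v,z:ray("top",285+u/3.6,225+v/3.6,z)
C=np.array([f(33,50,.01),f(333,28,.01),f(356,265,.01),f(48,292,.01)]);print("rack",C.round(4),C.mean(0),np.linalg.norm(C-np.roll(C,-1,0),axis=1))
C=np.array([f(470,158,.03),f(768,156,.03),f(776,330,.03),f(476,332,.03)]);print("base",C.round(4),C.mean(0),np.linalg.norm(C-np.roll(C,-1,0),axis=1))
I=img.astype(int)
m=(I[:,:,0]>110)&(I[:,:,1]<60)&(I[:,:,2]<60);m[:, :440]=0;m[320:]=0;m[:240]=0
y,x=np.nonzero(m);print("button",x.mean(),y.mean(),len(x),ray("top",x.mean(),y.mean(),.04))
m=(I.max(2)<95).astype(np.uint8);m[:, :418]=0;m[:,455:]=0;m[312:]=0;m[:274]=0
y,x=np.nonzero(m);print("pad",x.mean(),y.mean(),len(x),ray("top",x.mean(),y.mean(),.036),x.min(),x.max(),y.min(),y.max())
m=(I[:,:,0]-I[:,:,2]>22);m[:, :320]=0;m[:,365:]=0;m[310:]=0;m[:265]=0
y,x=np.nonzero(m);print("heart",x.mean(),y.mean(),x.min(),x.max(),y.min(),y.max(),ray("top",x.mean(),y.mean(),.045))
E
```

```text
{'px': array([232., 253.]), 'L': 40, 'xr': (-30, 10), 'yr': (-20, 23), 'cen': array([0.5961, 0.2739]), 'ang': 140}
{'px': array([265., 254.]), 'L': 30, 'xr': (-23, 7), 'yr': (-16, 16), 'cen': array([0.5917, 0.1922]), 'ang': -12}
{'px': array([195., 282.]), 'L': 51, 'xr': (-39, 14), 'yr': (-26, 25), 'cen': array([0.519 , 0.3675]), 'ang': -66}
{'px': array([228., 285.]), 'L': 42, 'xr': (-32, 10), 'yr': (-20, 21), 'cen': array([0.5132, 0.2788]), 'ang': 61}
{'px': array([261., 288.]), 'L': 40, 'xr': (-30, 10), 'yr': (-21, 20), 'cen': array([0.507 , 0.1995]), 'ang': -50}
{'px': array([191., 316.]), 'L': 30, 'xr': (-22, 8), 'yr': (-15, 17), 'cen': array([0.4358, 0.3708]), 'ang': -165}
{'px': array([258., 322.]), 'L': 50, 'xr': (-38, 13), 'yr': (-26, 25), 'cen': array([0.4254, 0.2008]), 'ang': 114}
{'px': array([226., 318.]), 'L': 31, 'xr': (-23, 8), 'yr': (-16, 15), 'cen': array([0.4325, 0.2815]), 'ang': 104}
rack [[ 0.6337  0.1192]
 [ 0.654  -0.0927]
 [ 0.4871 -0.1106]
 [ 0.464   0.1043]] [0.55971137 0.00502825] [0.21290296 0.16782754 0.21610114 0.17040652]
base [[ 0.5623 -0.1871]
 [ 0.5681 -0.3949]
 [ 0.4479 -0.3989]
 [ 0.4423 -0.1917]] [ 0.505136   -0.29317397] [0.20786683 0.12024943 0.20735468 0.12004231]
button 481.5176470588235 285.5176470588235 170 [ 0.52364331 -0.34965511]
pad 435.43140495867766 292.56528925619835 605 [ 0.50399636 -0.23581939] 422 449 279 306
heart 341.2588996763754 287.5177993527508 331 351 278 297 [ 0.51126312 -0.00150426]
```

```bash
cat >> h.py <<'E'
def plan(wps,start=None):
    "wps: (x,y,z,tool-y angle deg). Prints shift/turn in the tool axes of the previous waypoint"
    s=read_state(); M=R.from_quat(s["ee_rot"]).as_matrix()
    p=s["tool_pos"]; a=np.degrees(np.arctan2(M[1,1],M[0,1])); print("at",s["clock"].round(1),p.round(4),round(a,1),"tilt",M[:2,2].round(4))
    for w in wps:
        t=np.radians(a); y=np.array([np.cos(t),np.sin(t)]); x=np.array([-y[1],y[0]])  # tool z down: x = y x z
        d=np.array(w[:2])-p[:2]; da=(w[3]-a+180)%360-180
        print("dx %.3f dy %.3f dz %.3f rz %.3f"%(d@x,d@y,p[2]-w[2],-np.radians(da)))
        p=np.array(w[:3]);a=w[3]
RK=np.array([.5597,.005]); RA=np.radians(5.6)
def rack(x,y): return RK+[x*np.cos(RA)-y*np.sin(RA),x*np.sin(RA)+y*np.cos(RA)]
ROW=dict(L=-.051,M=.010,S=.061)
E
python3 - <<'E'
from h import *
M=R.from_quat(read_state()["ee_rot"]).as_matrix();print(M.round(3))
plan([(.511,-.0015,.14,96),(.511,-.0015,.033,96),(.504,-.236,.15,96),(.504,-.236,.063,96)])
E
```

```text
[[-0.942  0.334 -0.001]
 [ 0.334  0.942 -0.001]
 [ 0.    -0.002 -1.   ]]Traceback (most recent call last):
  File "<stdin>", line 3, in <module>
  File "h.py", line 33, in plan
    p=s["tool_pos"]; a=np.degrees(np.arctan2(M[1,1],M[0,1])); print("at",s["clock"].round(1),p.round(4),round(a,1),"tilt",M[:2,2].round(4))
                                                                         ^^^^^^^^^^^^^^^^
AttributeError: 'float' object has no attribute 'round'
```

```bash
sed -i 's/s\["clock"\].round(1)/round(s["clock"],1)/' h.py
python3 - <<'E'
from h import *
plan([(.511,-.0015,.14,96),(.511,-.0015,.033,96),(.504,-.236,.15,96),(.504,-.236,.063,96)])
E
```

```text
at 0.1 [0.192  0.5415 0.2495] 70.5 tilt [-0.0007 -0.0015]
dx -0.482 dy -0.405 dz 0.110 rz -0.446
dx 0.000 dy 0.000 dz 0.107 rz -0.000
dx 0.031 dy -0.232 dz -0.117 rz -0.000
dx 0.000 dy 0.000 dz 0.087 rz -0.000
```

```bash
python3 -m jog '[-0.03,-0.025,0,0,0,0,0.085, -0.06,-0.05,0,0,0,0,0.085, -0.09,-0.075,0,0,0,0,0.085, -0.12,-0.1,0.01,0,0,0,0.085, -0.15,-0.125,0.02,0,0,0,0.085, -0.18,-0.15,0.03,0,0,0,0.085, -0.21,-0.175,0.04,0,0,0,0.085, -0.24,-0.2,0.05,0,0,0,0.085, -0.27,-0.225,0.05,0,0,0,0.085, -0.27,-0.225,0.05,0,0,0,0.085]' 40
python3 - <<'E'
from h import *
plan([(.511,-.0015,.12,96),(.511,-.0015,.033,96),(.504,-.236,.15,96),(.504,-.236,.063,96)])
E
```

```text
clock: 0.93
tool_pos: [0.3742, 0.2341, 0.1995]
ee_rot: [0.173, 0.985, -0.002, 0.001]
ft_force: [-0.4, -0.2, 0.7]
opening: 0.0851
grasp_force: 0.0
at 0.9 [0.3742 0.2341 0.1995] 70.1 tilt [ 0.0006 -0.0043]
dx -0.209 dy -0.175 dz 0.080 rz -0.452
dx 0.000 dy 0.000 dz 0.087 rz -0.000
dx 0.031 dy -0.232 dz -0.117 rz -0.000
dx 0.000 dy 0.000 dz 0.087 rz -0.000
```

```bash
python3 -m jog '[-0.035,-0.03,0.01,0,0,-0.08,0.085, -0.07,-0.06,0.03,0,0,-0.16,0.085, -0.105,-0.09,0.05,0,0,-0.24,0.085, -0.14,-0.12,0.06,0,0,-0.32,0.085, -0.175,-0.15,0.07,0,0,-0.4,0.085, -0.209,-0.175,0.08,0,0,-0.45,0.085, -0.209,-0.175,0.08,0,0,-0.45,0.085, -0.209,-0.175,0.08,0,0,-0.45,0.085, -0.209,-0.175,0.08,0,0,-0.45,0.085, -0.209,-0.175,0.08,0,0,-0.45,0.085]'
python3 - <<'E'
from h import *
plan([(.511,-.0015,.12,96),(.511,-.0015,.033,96),(.504,-.236,.15,96),(.504,-.236,.063,96)])
cv2.imwrite("pics/t1.png",snapshot("top")[:,:,::-1]);im=cv2.imread("pics/t1.png")
s=snapshot("scene")[:,:,::-1]
cv2.imwrite("pics/c3.png",np.hstack([cv2.resize(im[220:320,280:380],(390,390)),cv2.resize(s[180:280,250:350],(390,390))]))
E
```

```text
clock: 1.77
tool_pos: [0.5092, 0.0054, 0.1199]
ee_rot: [-0.054, 0.999, 0.001, -0.001]
ft_force: [-0.4, -0.1, -0.7]
opening: 0.085
grasp_force: 0.0
at 1.8 [0.5092 0.0054 0.1199] 96.2 tilt [-0.0018  0.0009]
dx -0.001 dy -0.007 dz -0.000 rz 0.004
dx 0.000 dy 0.000 dz 0.087 rz -0.000
dx 0.031 dy -0.232 dz -0.117 rz -0.000
dx 0.000 dy 0.000 dz 0.087 rz -0.000
```

View pics/c3.png

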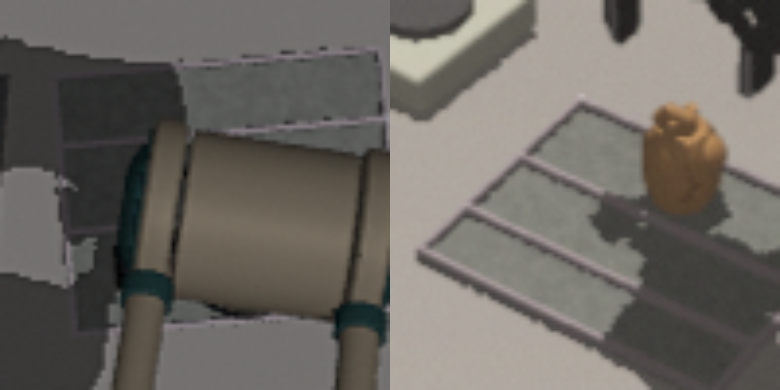

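The arm hides the heart in the top view. In the scene crop the heart stands upright at about (682,155) with the open fingers above it, so I'll descend and grip.

```bash
python3 -m jog '[-0.001,-0.007,0.02,0,0,0,0.085, -0.001,-0.007,0.045,0,0,0,0.085, -0.001,-0.007,0.07,0,0,0,0.085, -0.001,-0.007,0.087,0,0,0,0.085, -0.001,-0.007,0.087,0,0,0,0.085, -0.001,-0.007,0.087,0,0,0,0.03, -0.001,-0.007,0.087,0,0,0,0.03, -0.001,-0.007,0.087,0,0,0,0.03, -0.001,-0.007,0.087,0,0,0,0.03, -0.001,-0.007,0.087,0,0,0,0.03]' 40
python3 -m jog '[0,0,0,0,0,0,0.03, 0,0,0,0,0,0,0.03, 0,0,-0.03,0,0,0,0.03, 0,0,-0.06,0,0,0,0.03, 0,0,-0.09,0,0,0,0.03, 0,0,-0.117,0,0,0,0.03, 0,0,-0.117,0,0,0,0.03, 0,0,-0.117,0,0,0,0.03, 0,0,-0.117,0,0,0,0.03, 0,0,-0.117,0,0,0,0.03]'
python3 - <<'E'
from h import *
plan([(.504,-.236,.15,96),(.504,-.236,.063,96)])
E
```

```text
clock: 2.7
tool_pos: [0.5129, -0.0017, 0.035]
ee_rot: [-0.055, 0.999, -0.0, 0.002]
ft_force: [-0.2, 2.4, 6.5]
opening: 0.0484
grasp_force: 42.2
clock: 3.53
tool_pos: [0.5104, -0.0019, 0.149]
ee_rot: [-0.055, 0.999, 0.0, -0.001]
ft_force: [-0.3, 0.4, -1.4]
opening: 0.0486
grasp_force: 42.3
at 3.5 [ 0.5104 -0.0019  0.149 ] 96.3 tilt [-0.0029  0.0005]
dx 0.032 dy -0.232 dz -0.001 rz 0.004
dx 0.000 dy 0.000 dz 0.087 rz -0.000
```

```bash
python3 -m jog '[0.005,-0.035,0,0,0,0,0.03, 0.01,-0.07,0,0,0,0,0.03, 0.015,-0.105,0,0,0,0,0.03, 0.02,-0.14,0,0,0,0,0.03, 0.025,-0.175,0,0,0,0,0.03, 0.029,-0.21,0,0,0,0,0.03, 0.032,-0.232,0,0,0,0,0.03, 0.032,-0.232,0,0,0,0,0.03, 0.032,-0.232,0,0,0,0,0.03, 0.032,-0.232,0,0,0,0,0.03]'
python3 -m jog '[0,0,0.02,0,0,0,0.03, 0,0,0.04,0,0,0,0.03, 0,0,0.06,0,0,0,0.03, 0,0,0.075,0,0,0,0.03, 0,0,0.08,0,0,0,0.03, 0,0,0.083,0,0,0,0.03, 0,0,0.084,0,0,0,0.03, 0,0,0.085,0,0,0,0.03, 0,0,0.085,0,0,0,0.03, 0,0,0.085,0,0,0,0.03]'
python3 - <<'E'
from h import *
plan([(.504,-.236,.15,96),(.504,-.236,.063,96)])
s=snapshot("scene")[:,:,::-1]
cv2.imwrite("pics/c4.png",cv2.resize(s[120:240,180:320],(700,600)))
E
```

```text
clock: 4.37
tool_pos: [0.5043, -0.2351, 0.1489]
ee_rot: [-0.054, 0.999, 0.001, -0.001]
ft_force: [0.1, 0.1, -0.4]
opening: 0.0485
grasp_force: 42.4
clock: 5.2
tool_pos: [0.5057, -0.2363, 0.0661]
ee_rot: [-0.055, 0.999, -0.0, 0.001]
ft_force: [0.9, 0.0, -1.7]
opening: 0.0486
grasp_force: 42.4
at 5.2 [ 0.5057 -0.2363  0.0661] 96.3 tilt [ 0.0014 -0.0008]
dx 0.002 dy 0.000 dz -0.084 rz 0.005
dx 0.000 dy 0.000 dz 0.087 rz -0.000
```

View pics/c4.png

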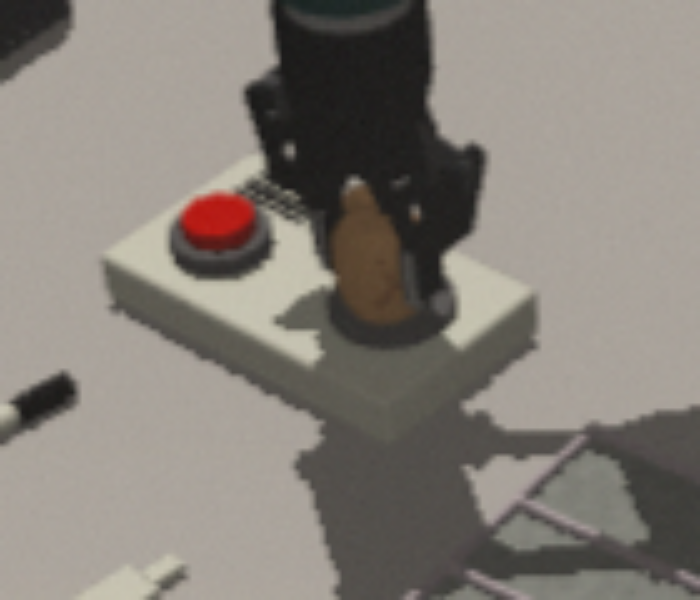

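The heart is upright, inside the dark rim at about (390,310), with the button standing up at (218,220). I'll lower the last 2–3 mm, release and lift.

```bash
python3 -m jog '[0,0,0.001,0,0,0,0.03, 0,0,0.002,0,0,0,0.03, 0,0,0.003,0,0,0,0.03, 0,0,0.003,0,0,0,0.03, 0,0,0.003,0,0,0,0.03, 0,0,0.003,0,0,0,0.055, 0,0,0.003,0,0,0,0.085, 0,0,0.003,0,0,0,0.085, 0,0,0.003,0,0,0,0.085, 0,0,0.003,0,0,0,0.085]'
python3 -m jog '[0,0,0,0,0,0,0.085, 0,0,-0.03,0,0,0,0.085, 0,0,-0.06,0,0,0,0.085, 0,0,-0.09,0,0,0,0.085, 0,0,-0.1,0,0,0,0.085, 0.025,0.03,-0.1,0,0,0,0.085, 0.025,0.07,-0.1,0,0,0,0.085, 0.025,0.11,-0.1,0,0,0,0.085, 0.025,0.11,-0.1,0,0,0,0.085, 0.025,0.11,-0.1,0,0,0,0.085]'
python3 - <<'E'
from h import *
o,m=verts(snapshot("top"),(172,228,288,342))
for k in o: print(k["px"],k["L"],k["cen"],k["ang"])
r=rack(ROW["L"],.05)
plan([(.4254,.2008,.12,24),(.4254,.2008,.03,24),(.4254,.2008,.12,24),(*r,.12,96),(*r,.031,96)])
s=snapshot("scene")[:,:,::-1]
cv2.imwrite("pics/c5.png",cv2.resize(s[120:240,180:320],(700,600)))
E
```

```text
clock: 6.08
tool_pos: [0.5052, -0.2361, 0.0621]
ee_rot: [-0.055, 0.999, 0.0, -0.0]
ft_force: [-0.5, -0.4, 0.2]
opening: 0.085
grasp_force: 0.0
clock: 6.92
tool_pos: [0.4675, -0.1276, 0.162]
ee_rot: [-0.056, 0.998, 0.0, -0.0]
ft_force: [0.3, 0.4, -0.0]
opening: 0.0852
grasp_force: 0.0
[232. 253.] 40 [0.5961 0.2738] 138
[265. 254.] 30 [0.5918 0.1921] -11
[195. 282.] 51 [0.519  0.3674] -67
[228. 285.] 42 [0.5135 0.2788] 62
[261. 288.] 40 [0.507  0.1994] -50
[191. 316.] 30 [0.4357 0.3708] -165
[258. 322.] 50 [0.4254 0.2008] 113
[226. 318.] 31 [0.4325 0.2816] 105
at 7.0 [ 0.4683 -0.129   0.1622] 96.4 tilt [ 0.0002 -0.0005]
dx 0.006 dy 0.332 dz 0.042 rz 1.263
dx 0.000 dy 0.000 dz 0.090 rz -0.000
dx 0.000 dy 0.000 dz -0.090 rz -0.000
dx -0.170 dy 0.010 dz 0.000 rz -1.257
dx 0.000 dy 0.000 dz 0.089 rz -0.000
```

View pics/c5.png

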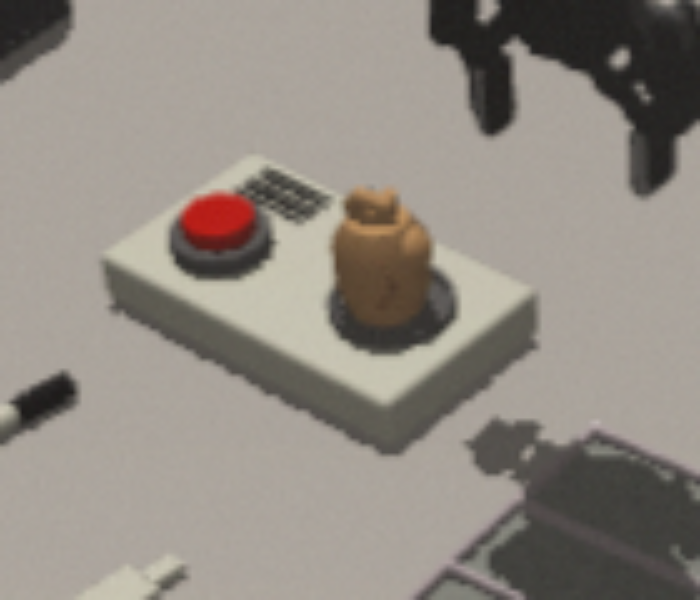

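Heart stands centred in the rim, upright. Next is large #1 at (258,322).

```bash
python3 -m jog '[0.001,0.04,0,0,0,0.12,0.085, 0.002,0.08,0.0,0,0,0.24,0.085, 0.003,0.12,0.0,0,0,0.36,0.085, 0.004,0.16,0.0,0,0,0.48,0.085, 0.005,0.2,0.01,0,0,0.6,0.085, 0.006,0.24,0.02,0,0,0.72,0.085, 0.006,0.28,0.03,0,0,0.84,0.085, 0.006,0.32,0.042,0,0,0.96,0.085, 0.006,0.332,0.042,0,0,1.08,0.085, 0.006,0.332,0.042,0,0,1.2,0.085]' 30
python3 -m jog '[0,0,0,0,0,0.06,0.085, 0,0,0,0,0,0.06,0.085, 0,0,0.03,0,0,0.06,0.075, 0,0,0.06,0,0,0.06,0.07, 0,0,0.09,0,0,0.06,0.07, 0,0,0.09,0,0,0.06,0.07, 0,0,0.09,0,0,0.06,0.035, 0,0,0.09,0,0,0.06,0.035, 0,0,0.09,0,0,0.06,0.035, 0,0,0.09,0,0,0.06,0.035]'
python3 -m jog '[0,0,0,0,0,0,0.035, 0,0,0,0,0,0,0.035, 0,0,0,0,0,0,0.035, 0,0,-0.03,0,0,0,0.035, 0,0,-0.06,0,0,0,0.035, 0,0,-0.09,0,0,0,0.035, 0,0,-0.09,0,0,0,0.035, 0,0,-0.09,0,0,0,0.035, 0,0,-0.09,0,0,0,0.035, 0,0,-0.09,0,0,0,0.035]'
python3 - <<'E'
from h import *
r=rack(ROW["L"],.05); r2=rack(ROW["L"],-.05)
plan([(*r2,.12,96),(*r2,.031,96)])
im=snapshot("top");s=snapshot("scene")[:,:,::-1]
cv2.imwrite("pics/c6.png",np.hstack([cv2.resize(im[225:345,170:290,::-1],(390,390)),cv2.resize(s[160:280,380:500],(390,390))]))
E
```

```text
clock: 7.85
tool_pos: [0.4265, 0.2026, 0.1191]
ee_rot: [0.476, 0.879, 0.0, -0.001]
ft_force: [0.9, -1.3, -0.0]
opening: 0.0848
grasp_force: 0.0
clock: 8.68
tool_pos: [0.4277, 0.2001, 0.0319]
ee_rot: [0.5, 0.866, 0.001, 0.001]
ft_force: [-0.1, 0.5, -0.8]
opening: 0.049
grasp_force: 31.1
clock: 9.52
tool_pos: [0.425, 0.1996, 0.1191]
ee_rot: [0.5, 0.866, -0.001, -0.001]
ft_force: [0.1, -0.1, -0.4]
opening: 0.049
grasp_force: 31.7
at 9.5 [0.425  0.1996 0.1191] 30.0 tilt [-0.0027 -0.0007]
dx -0.260 dy -0.048 dz -0.001 rz -1.153
dx 0.000 dy 0.000 dz 0.089 rz -0.000
```

View pics/c6.png

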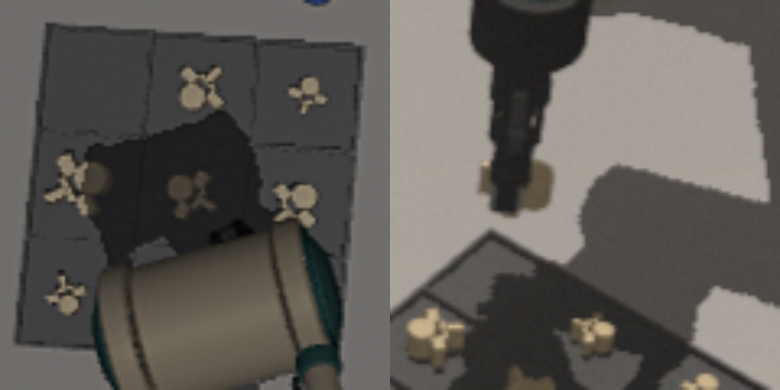

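Large vertebra held (opening 49 mm). Placing it in the widest row.

```bash
python3 -m jog '[-0.03,-0.006,0,0,0,-0.1,0.035, -0.065,-0.012,0,0,0,-0.2,0.035, -0.1,-0.018,0,0,0,-0.3,0.035, -0.135,-0.024,0,0,0,-0.4,0.035, -0.17,-0.03,0,0,0,-0.5,0.035, -0.205,-0.036,0,0,0,-0.6,0.035, -0.24,-0.044,0,0,0,-0.7,0.035, -0.26,-0.048,0,0,0,-0.8,0.035, -0.26,-0.048,0,0,0,-0.9,0.035, -0.26,-0.048,0,0,0,-1.0,0.035]'
python3 -m jog '[0,0,0,0,0,-0.1,0.035, 0,0,0.03,0,0,-0.15,0.035, 0,0,0.06,0,0,-0.15,0.035, 0,0,0.08,0,0,-0.15,0.035, 0,0,0.088,0,0,-0.15,0.035, 0,0,0.088,0,0,-0.15,0.035, 0,0,0.088,0,0,-0.15,0.055, 0,0,0.088,0,0,-0.15,0.07, 0,0,0.088,0,0,-0.15,0.07, 0,0,0.088,0,0,-0.15,0.07]'
python3 -m jog '[0,0,0,0,0,0,0.07, 0,0,-0.03,0,0,0,0.07, 0,0,-0.06,0,0,0,0.07, 0,0,-0.09,0,0,0,0.085, 0,0.04,-0.09,0,0,0,0.085, 0,0.08,-0.09,0,0,0,0.085, 0,0.12,-0.09,0,0,0,0.085, 0,0.12,-0.09,0,0,0,0.085, 0,0.12,-0.09,0,0,0,0.085, 0,0.12,-0.09,0,0,0,0.085]'
python3 - <<'E'
from h import *
r=rack(ROW["L"],.05); r2=rack(ROW["L"],-.05)
o,m=verts(snapshot("top"),(172,228,395,342))
for k in o: print(k["px"],k["L"],k["cen"],k["ang"])
print(r2)
plan([(.519,.3675,.12,24),(.519,.3675,.03,24),(.519,.3675,.12,24),(*r,.12,96),(*r,.031,96)])
s=snapshot("scene")[:,:,::-1]
cv2.imwrite("pics/c7.png",cv2.resize(s[180:300,240:400],(800,600)))
E
```

```text
clock: 10.45
tool_pos: [0.5144, -0.051, 0.119]
ee_rot: [0.023, 1.0, 0.0, -0.001]
ft_force: [-0.2, -0.4, -0.3]
opening: 0.0489
grasp_force: 31.7
clock: 11.28
tool_pos: [0.5144, -0.0493, 0.0321]
ee_rot: [-0.051, 0.999, 0.0, -0.0]
ft_force: [-1.0, -0.3, 0.5]
opening: 0.0699
grasp_force: 0.0
clock: 12.12
tool_pos: [0.5022, 0.0699, 0.1223]
ee_rot: [-0.052, 0.999, -0.0, 0.0]
ft_force: [0.3, -0.1, -0.4]
opening: 0.0853
grasp_force: 0.0
[232. 253.] 40 [0.5961 0.2738] 138
[265. 254.] 29 [0.5918 0.1921] -11
[307. 281.] 148 [0.5317 0.086 ] -126
[339. 279.] 92 [0.5356 0.0059] -175
[195. 282.] 51 [0.5191 0.3674] -66
[228. 285.] 42 [0.5136 0.2789] 62
[362. 291.] 51 [ 0.5094 -0.0532] -177
[261. 288.] 40 [0.5069 0.1997] -50
[282. 323.] 103 [0.4232 0.1451] 178
[339. 324.] 93 [0.4248 0.0037] -178
[191. 316.] 30 [0.4358 0.3708] -164
[226. 318.] 31 [0.4325 0.2816] 104
[ 0.51382255 -0.0497381 ]
at 12.2 [0.5024 0.0693 0.1223] 95.8 tilt [ 0.0002 -0.0006]
dx -0.047 dy 0.295 dz 0.002 rz 1.254
dx 0.000 dy 0.000 dz 0.090 rz -0.000
dx 0.000 dy 0.000 dz -0.090 rz -0.000
dx -0.284 dy -0.143 dz 0.000 rz -1.257
dx 0.000 dy 0.000 dz 0.089 rz -0.000
```

View pics/c7.png

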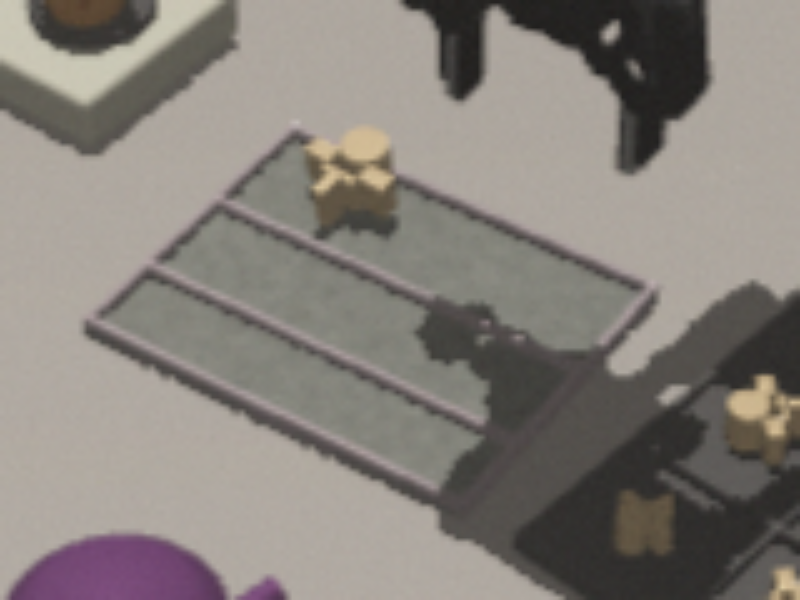

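Large #1 lies flat in the widest row at crop (350,180). Next is large #2 at (195,282).

```bash
python3 -m jog '[-0.005,0.035,0,0,0,0.11,0.085, -0.01,0.07,0.0,0,0,0.22,0.085, -0.015,0.105,0.0,0,0,0.33,0.085, -0.02,0.14,0.0,0,0,0.44,0.085, -0.026,0.175,0.002,0,0,0.55,0.085, -0.032,0.21,0.002,0,0,0.66,0.085, -0.038,0.245,0.002,0,0,0.77,0.085, -0.044,0.28,0.002,0,0,0.88,0.085, -0.047,0.295,0.002,0,0,0.99,0.085, -0.047,0.295,0.002,0,0,1.1,0.085]'
python3 -m jog '[0,0,0,0,0,0.1,0.085, 0,0,0,0,0,0.15,0.085, 0,0,0.03,0,0,0.15,0.075, 0,0,0.06,0,0,0.15,0.07, 0,0,0.09,0,0,0.15,0.07, 0,0,0.09,0,0,0.15,0.07, 0,0,0.09,0,0,0.15,0.035, 0,0,0.09,0,0,0.15,0.035, 0,0,0.09,0,0,0.15,0.035, 0,0,0.09,0,0,0.15,0.035]'
python3 -m jog '[0,0,0,0,0,0,0.035, 0,0,0,0,0,0,0.035, 0,0,0,0,0,0,0.035, 0,0,-0.03,0,0,0,0.035, 0,0,-0.06,0,0,0,0.035, 0,0,-0.09,0,0,0,0.035, 0,0,-0.09,0,0,0,0.035, 0,0,-0.09,0,0,0,0.035, 0,0,-0.09,0,0,0,0.035, 0,0,-0.09,0,0,0,0.035]'
python3 - <<'E'
from h import *
r=rack(ROW["L"],.05)
plan([(*r,.12,96),(*r,.031,96)])
E
```

```text
clock: 13.05
tool_pos: [0.5205, 0.371, 0.1198]
ee_rot: [0.481, 0.877, 0.001, 0.0]
ft_force: [-0.1, -0.6, -0.2]
opening: 0.0849
grasp_force: 0.0
clock: 13.88
tool_pos: [0.5204, 0.3688, 0.0324]
ee_rot: [0.543, 0.84, 0.002, 0.001]
ft_force: [-0.7, 0.2, -0.5]
opening: 0.0489
grasp_force: 31.4
clock: 14.72
tool_pos: [0.5179, 0.3678, 0.1189]
ee_rot: [0.543, 0.84, -0.001, -0.001]
ft_force: [-0.1, 1.0, -0.5]
opening: 0.0487
grasp_force: 31.6
at 14.7 [0.5179 0.3678 0.1189] 24.2 tilt [-0.0026 -0.0013]
dx -0.284 dy -0.143 dz -0.001 rz -1.253
dx 0.000 dy 0.000 dz 0.089 rz -0.000
```

```bash
python3 -m jog '[-0.03,-0.015,0,0,0,-0.11,0.035, -0.06,-0.03,0,0,0,-0.22,0.035, -0.09,-0.045,0,0,0,-0.33,0.035, -0.12,-0.06,0,0,0,-0.44,0.035, -0.15,-0.075,0,0,0,-0.55,0.035, -0.18,-0.09,0,0,0,-0.66,0.035, -0.215,-0.108,0,0,0,-0.77,0.035, -0.25,-0.126,0,0,0,-0.88,0.035, -0.284,-0.143,0,0,0,-0.99,0.035, -0.284,-0.143,0,0,0,-1.1,0.035]'
python3 -m jog '[0,0,0,0,0,-0.1,0.035, 0,0,0.03,0,0,-0.15,0.035, 0,0,0.06,0,0,-0.15,0.035, 0,0,0.08,0,0,-0.15,0.035, 0,0,0.088,0,0,-0.15,0.035, 0,0,0.088,0,0,-0.15,0.035, 0,0,0.088,0,0,-0.15,0.055, 0,0,0.088,0,0,-0.15,0.07, 0,0,0.088,0,0,-0.15,0.07, 0,0,0.088,0,0,-0.15,0.07]'
python3 -m jog '[0,0,0,0,0,0,0.07, 0,0,-0.03,0,0,0,0.07, 0,0,-0.06,0,0,0,0.07, 0,0,-0.09,0,0,0,0.07, 0,0,-0.09,0,0,0,0.07, 0,0,-0.09,0,0,0,0.07, 0,0,-0.09,0,0,0,0.07, 0,0,-0.09,0,0,0,0.07, 0,0,-0.09,0,0,0,0.07, 0,0,-0.09,0,0,0,0.07]'
python3 - <<'E'
from h import *
r=rack(ROW["M"],.07); print(rack(ROW["L"],.05))
o,m=verts(snapshot("top"),(172,228,395,342))
for k in o:
    if k["L"]<56: print(k["px"],k["L"],k["cen"],k["ang"])
# medium at (261,288), wings 40 deg
plan([(.507,.1996,.12,40),(.507,.1996,.03,40),(.507,.1996,.12,40),(*r,.12,96),(*r,.031,96)])
E
```

```text
clock: 15.55
tool_pos: [0.5037, 0.0449, 0.1189]
ee_rot: [0.024, 1.0, -0.002, -0.002]
ft_force: [0.1, -0.3, -1.1]
opening: 0.049
grasp_force: 31.6
clock: 16.38
tool_pos: [0.5052, 0.0507, 0.0325]
ee_rot: [-0.051, 0.999, 0.0, 0.0]
ft_force: [0.7, 0.5, -0.8]
opening: 0.0699
grasp_force: 0.0
clock: 17.22
tool_pos: [0.5043, 0.0506, 0.1211]
ee_rot: [-0.051, 0.999, 0.0, -0.001]
ft_force: [0.1, 0.1, 0.2]
opening: 0.0699
grasp_force: 0.0
[0.50406426 0.04978464]
[232. 253.] 40 [0.5961 0.2739] 139
[265. 254.] 29 [0.5917 0.1922] -12
[228. 285.] 42 [0.5134 0.2789] 59
[364. 291.] 50 [ 0.5094 -0.0597] -177
[262. 288.] 39 [0.5068 0.199 ] -48
[191. 316.] 30 [0.4358 0.3707] -165
[226. 318.] 31 [0.4323 0.2814] 103
at 17.3 [0.5045 0.0506 0.1213] 95.8 tilt [-0.0021  0.0002]
dx -0.018 dy 0.148 dz 0.001 rz 0.975
dx 0.000 dy 0.000 dz 0.090 rz -0.000
dx 0.000 dy 0.000 dz -0.090 rz -0.000
dx -0.131 dy -0.037 dz 0.000 rz -0.977
dx 0.000 dy 0.000 dz 0.089 rz -0.000
```

```bash
python3 -m jog '[-0.003,0.03,0,0,0,0.11,0.07, -0.006,0.06,0.0,0,0,0.22,0.07, -0.01,0.09,0.0,0,0,0.33,0.07, -0.014,0.12,0.0,0,0,0.44,0.07, -0.018,0.148,0.001,0,0,0.55,0.07, -0.018,0.148,0.001,0,0,0.66,0.07, -0.018,0.148,0.001,0,0,0.77,0.07, -0.018,0.148,0.001,0,0,0.88,0.07, -0.018,0.148,0.001,0,0,0.97,0.07, -0.018,0.148,0.001,0,0,0.97,0.07]'
python3 -m jog '[0,0,0,0,0,0,0.065, 0,0,0,0,0,0,0.06, 0,0,0.03,0,0,0,0.06, 0,0,0.06,0,0,0,0.06, 0,0,0.092,0,0,0,0.06, 0,0,0.092,0,0,0,0.06, 0,0,0.092,0,0,0,0.025, 0,0,0.092,0,0,0,0.025, 0,0,0.092,0,0,0,0.025, 0,0,0.092,0,0,0,0.025]'
python3 -m jog '[0,0,0,0,0,0,0.025, 0,0,0,0,0,0,0.025, 0,0,0,0,0,0,0.025, 0,0,-0.03,0,0,0,0.025, 0,0,-0.06,0,0,0,0.025, 0,0,-0.092,0,0,0,0.025, 0,0,-0.092,0,0,0,0.025, 0,0,-0.092,0,0,0,0.025, 0,0,-0.092,0,0,0,0.025, 0,0,-0.092,0,0,0,0.025]'
python3 - <<'E'
from h import *
r=rack(ROW["M"],-.07)
plan([(*r,.12,96),(*r,.029,96)])
E
```

```text
clock: 18.1
tool_pos: [0.5076, 0.1998, 0.1207]
ee_rot: [0.421, 0.907, -0.0, -0.0]
ft_force: [-0.2, -0.1, -0.3]
opening: 0.0698
grasp_force: 0.0
clock: 18.93
tool_pos: [0.5093, 0.2001, 0.0312]
ee_rot: [0.42, 0.907, 0.001, 0.002]
ft_force: [0.5, -0.2, -1.1]
opening: 0.0386
grasp_force: 30.5
clock: 19.77
tool_pos: [0.5068, 0.1994, 0.1201]
ee_rot: [0.421, 0.907, -0.001, -0.001]
ft_force: [-0.3, -0.1, -1.0]
opening: 0.0385
grasp_force: 30.5
at 19.8 [0.5068 0.1994 0.1201] 40.3 tilt [-0.0026 -0.0006]
dx -0.246 dy -0.117 dz 0.000 rz -0.973
dx 0.000 dy 0.000 dz 0.091 rz -0.000
```

```bash
python3 -m jog '[-0.03,-0.015,0,0,0,-0.11,0.025, -0.06,-0.03,0,0,0,-0.22,0.025, -0.09,-0.045,0,0,0,-0.33,0.025, -0.12,-0.06,0,0,0,-0.44,0.025, -0.15,-0.072,0,0,0,-0.55,0.025, -0.18,-0.085,0,0,0,-0.66,0.025, -0.215,-0.1,0,0,0,-0.77,0.025, -0.246,-0.117,0,0,0,-0.88,0.025, -0.246,-0.117,0,0,0,-0.97,0.025, -0.246,-0.117,0,0,0,-0.97,0.025]'
python3 -m jog '[0,0,0,0,0,0,0.025, 0,0,0.03,0,0,0,0.025, 0,0,0.06,0,0,0,0.025, 0,0,0.08,0,0,0,0.025, 0,0,0.09,0,0,0,0.025, 0,0,0.091,0,0,0,0.025, 0,0,0.091,0,0,0,0.05, 0,0,0.091,0,0,0,0.055, 0,0,0.091,0,0,0,0.055, 0,0,0.091,0,0,0,0.055]'
python3 -m jog '[0,0,0,0,0,0,0.055, 0,0,-0.03,0,0,0,0.055, 0,0,-0.06,0,0,0,0.06, 0,0,-0.091,0,0,0,0.06, 0,0,-0.091,0,0,0,0.06, 0,0,-0.091,0,0,0,0.06, 0,0,-0.091,0,0,0,0.06, 0,0,-0.091,0,0,0,0.06, 0,0,-0.091,0,0,0,0.06, 0,0,-0.091,0,0,0,0.06]'
python3 - <<'E'
from h import *
r=rack(ROW["M"],.0); print(rack(ROW["M"],-.07))
o,m=verts(snapshot("top"),(172,228,395,342))
for k in o:
    if k["L"]<56: print(k["px"],k["L"],k["cen"],k["ang"])
plan([(.5133,.2788,.12,151),(.5133,.2788,.028,151),(.5133,.2788,.12,151),(*r,.12,96),(*r,.031,96)])
s=snapshot("scene")[:,:,::-1]
cv2.imwrite("pics/c8.png",cv2.resize(s[180:300,240:400],(800,600)))
E
```

```text
clock: 20.6
tool_pos: [0.5771, -0.0656, 0.1194]
ee_rot: [-0.05, 0.999, 0.0, -0.002]
ft_force: [-0.1, -0.2, -0.2]
opening: 0.0389
grasp_force: 30.6
clock: 21.43
tool_pos: [0.5778, -0.0634, 0.0308]
ee_rot: [-0.051, 0.999, -0.0, 0.0]
ft_force: [-0.1, 0.7, -0.0]
opening: 0.0551
grasp_force: 0.0
clock: 22.27
tool_pos: [0.5768, -0.0635, 0.12]
ee_rot: [-0.051, 0.999, 0.0, -0.001]
ft_force: [-0.1, -0.1, 0.2]
opening: 0.0603
grasp_force: 0.0
[ 0.57648308 -0.06369009]
[232. 253.] 40 [0.5961 0.2738] 139
[265. 254.] 30 [0.5917 0.1922] -12
[228. 285.] 42 [0.5133 0.2786] 61
[322. 291.] 49 [0.5008 0.0464] 7
[191. 316.] 30 [0.4357 0.3706] -165
[226. 318.] 28 [0.4323 0.2813] 105
at 22.3 [ 0.577  -0.0635  0.1202] 95.8 tilt [-0.002   0.0006]
dx 0.029 dy 0.347 dz 0.000 rz -0.963
dx 0.000 dy 0.000 dz 0.092 rz -0.000
dx 0.000 dy 0.000 dz -0.092 rz -0.000
dx 0.211 dy -0.182 dz 0.000 rz 0.960
dx 0.000 dy 0.000 dz 0.089 rz -0.000
```

View pics/c8.png

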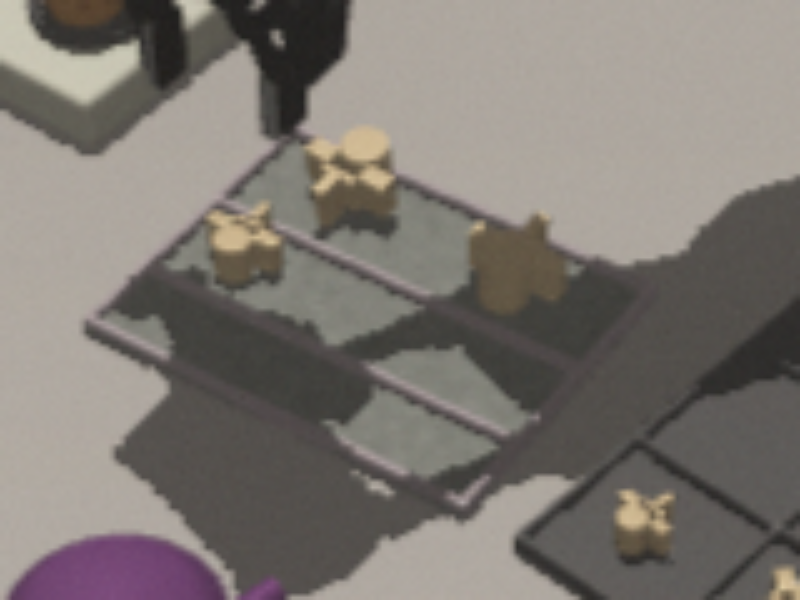

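Three vertebrae lie flat in the right rows, and large #1 hasn't moved. Next is medium #2 at (228,285).

```bash
python3 -m jog '[0.003,0.038,0,0,0,-0.11,0.06, 0.006,0.077,0.0,0,0,-0.22,0.06, 0.009,0.116,0.0,0,0,-0.33,0.06, 0.012,0.155,0.0,0,0,-0.44,0.06, 0.015,0.194,0,0,0,-0.55,0.06, 0.019,0.233,0,0,0,-0.66,0.06, 0.023,0.272,0,0,0,-0.77,0.06, 0.027,0.311,0,0,0,-0.88,0.06, 0.029,0.347,0,0,0,-0.96,0.06, 0.029,0.347,0,0,0,-0.96,0.06]'
python3 -m jog '[0,0,0,0,0,0,0.06, 0,0,0,0,0,0,0.06, 0,0,0.03,0,0,0,0.06, 0,0,0.06,0,0,0,0.06, 0,0,0.092,0,0,0,0.06, 0,0,0.092,0,0,0,0.06, 0,0,0.092,0,0,0,0.025, 0,0,0.092,0,0,0,0.025, 0,0,0.092,0,0,0,0.025, 0,0,0.092,0,0,0,0.025]'
python3 -m jog '[0,0,0,0,0,0,0.025, 0,0,0,0,0,0,0.025, 0,0,0,0,0,0,0.025, 0,0,-0.03,0,0,0,0.025, 0,0,-0.06,0,0,0,0.025, 0,0,-0.092,0,0,0,0.025, 0,0,-0.092,0,0,0,0.025, 0,0,-0.092,0,0,0,0.025, 0,0,-0.092,0,0,0,0.025, 0,0,-0.092,0,0,0,0.025]'
python3 - <<'E'
from h import *
r=rack(ROW["M"],0)
plan([(*r,.12,96),(*r,.029,96)])
E
```

```text
clock: 23.2
tool_pos: [0.5122, 0.2848, 0.1211]
ee_rot: [-0.509, 0.86, 0.002, 0.001]
ft_force: [0.3, 0.8, 0.6]
opening: 0.0602
grasp_force: 0.0
clock: 24.03
tool_pos: [0.515, 0.2788, 0.0313]
ee_rot: [-0.506, 0.862, -0.0, 0.002]
ft_force: [-1.1, 0.0, -0.5]
opening: 0.0389
grasp_force: 31.9
clock: 24.87
tool_pos: [0.5123, 0.2782, 0.12]
ee_rot: [-0.506, 0.862, 0.0, -0.001]
ft_force: [-0.3, 0.7, -0.6]
opening: 0.0388
grasp_force: 31.9
at 24.9 [0.5123 0.2782 0.12  ] 150.9 tilt [-0.0027 -0.001 ]
dx 0.210 dy -0.183 dz -0.000 rz 0.957
dx 0.000 dy 0.000 dz 0.091 rz -0.000
```

```bash
python3 -m jog '[0.026,-0.022,0,0,0,0.11,0.025, 0.052,-0.045,0,0,0,0.22,0.025, 0.079,-0.068,0,0,0,0.33,0.025, 0.106,-0.091,0,0,0,0.44,0.025, 0.133,-0.114,0,0,0,0.55,0.025, 0.16,-0.138,0,0,0,0.66,0.025, 0.187,-0.162,0,0,0,0.77,0.025, 0.21,-0.183,0,0,0,0.88,0.025, 0.21,-0.183,0,0,0,0.957,0.025, 0.21,-0.183,0,0,0,0.957,0.025]'
python3 -m jog '[0,0,0,0,0,0,0.025, 0,0,0.03,0,0,0,0.025, 0,0,0.06,0,0,0,0.025, 0,0,0.08,0,0,0,0.025, 0,0,0.09,0,0,0,0.025, 0,0,0.091,0,0,0,0.025, 0,0,0.091,0,0,0,0.05, 0,0,0.091,0,0,0,0.055, 0,0,0.091,0,0,0,0.055, 0,0,0.091,0,0,0,0.055]'
python3 -m jog '[0,0,0,0,0,0,0.055, 0,0,-0.03,0,0,0,0.055, 0,0,-0.06,0,0,0,0.06, 0,0,-0.091,0,0,0,0.06, 0,0,-0.091,0,0,0,0.06, 0,0,-0.091,0,0,0,0.06, 0,0,-0.091,0,0,0,0.06, 0,0,-0.091,0,0,0,0.06, 0,0,-0.091,0,0,0,0.06, 0,0,-0.091,0,0,0,0.06]'
python3 - <<'E'
from h import *
r=rack(ROW["M"],.07); print(rack(ROW["M"],0))
o,m=verts(snapshot("top"),(172,228,395,342))
for k in o:
    if k["L"]<56: print(k["px"],k["L"],k["cen"],k["ang"])
plan([(.5961,.2738,.12,49),(.5961,.2738,.028,49),(.5961,.2738,.12,49),(*r,.12,96),(*r,.029,96)])
E
```

```text
clock: 25.7
tool_pos: [0.5704, 0.0042, 0.1196]
ee_rot: [-0.05, 0.999, 0.0, -0.002]
ft_force: [-0.3, -0.5, -0.9]
opening: 0.0386
grasp_force: 31.9
clock: 26.53
tool_pos: [0.5713, 0.0063, 0.0308]
ee_rot: [-0.053, 0.999, -0.0, 0.001]
ft_force: [0.4, -0.6, -0.2]
opening: 0.0545
grasp_force: 0.0
clock: 27.37
tool_pos: [0.5702, 0.0061, 0.12]
ee_rot: [-0.052, 0.999, 0.0, -0.001]
ft_force: [0.0, -0.5, 0.5]
opening: 0.0598
grasp_force: 0.0
[0.56965227 0.00597583]
[321. 242.] 55 [0.6271 0.0507] 160
[232. 253.] 40 [0.5959 0.2738] 138
[265. 254.] 30 [0.5919 0.1924] -11
[191. 316.] 29 [0.4358 0.3714] -164
[226. 318.] 28 [0.4323 0.2812] 104
at 27.4 [0.5704 0.0061 0.1202] 96.0 tilt [-0.002   0.0003]
dx -0.054 dy 0.264 dz 0.000 rz 0.820
dx 0.000 dy 0.000 dz 0.092 rz -0.000
dx 0.000 dy 0.000 dz -0.092 rz -0.000
dx -0.105 dy -0.171 dz 0.000 rz -0.820
dx 0.000 dy 0.000 dz 0.091 rz -0.000
```

```bash
python3 -m jog '[-0.006,0.03,0,0,0,0.11,0.06, -0.012,0.065,0.0,0,0,0.22,0.06, -0.02,0.1,0.0,0,0,0.33,0.06, -0.028,0.135,0.0,0,0,0.44,0.06, -0.035,0.17,0,0,0,0.55,0.06, -0.042,0.205,0,0,0,0.66,0.06, -0.049,0.24,0,0,0,0.77,0.06, -0.054,0.264,0,0,0,0.82,0.06, -0.054,0.264,0,0,0,0.82,0.06, -0.054,0.264,0,0,0,0.82,0.06]'
python3 -m jog '[0,0,0,0,0,0,0.06, 0,0,0,0,0,0,0.06, 0,0,0.03,0,0,0,0.06, 0,0,0.06,0,0,0,0.06, 0,0,0.092,0,0,0,0.06, 0,0,0.092,0,0,0,0.06, 0,0,0.092,0,0,0,0.025, 0,0,0.092,0,0,0,0.025, 0,0,0.092,0,0,0,0.025, 0,0,0.092,0,0,0,0.025]'
python3 -m jog '[0,0,0,0,0,0,0.025, 0,0,0,0,0,0,0.025, 0,0,0,0,0,0,0.025, 0,0,-0.03,0,0,0,0.025, 0,0,-0.06,0,0,0,0.025, 0,0,-0.092,0,0,0,0.025, 0,0,-0.092,0,0,0,0.025, 0,0,-0.092,0,0,0,0.025, 0,0,-0.092,0,0,0,0.025, 0,0,-0.092,0,0,0,0.025]'
python3 - <<'E'
from h import *
r=rack(ROW["M"],.07)
plan([(*r,.12,96),(*r,.029,96)])
E
```

```text
clock: 28.25
tool_pos: [0.5965, 0.2755, 0.1204]
ee_rot: [0.348, 0.937, -0.001, -0.0]
ft_force: [-0.1, -0.0, -0.5]
opening: 0.0599
grasp_force: 0.0
clock: 29.08
tool_pos: [0.598, 0.2743, 0.0312]
ee_rot: [0.35, 0.937, 0.001, 0.001]
ft_force: [-0.9, -0.3, -0.3]
opening: 0.0391
grasp_force: 31.4
clock: 29.92
tool_pos: [0.5958, 0.2739, 0.1197]
ee_rot: [0.35, 0.937, -0.001, -0.001]
ft_force: [0.4, -1.0, -0.7]
opening: 0.0388
grasp_force: 31.4
at 29.9 [0.5958 0.2739 0.1197] 49.0 tilt [-0.003 -0.001]
dx -0.105 dy -0.171 dz -0.000 rz -0.820
dx 0.000 dy 0.000 dz 0.091 rz -0.000
```

```bash
python3 -m jog '[-0.015,-0.025,0,0,0,-0.11,0.025, -0.031,-0.05,0,0,0,-0.22,0.025, -0.047,-0.076,0,0,0,-0.33,0.025, -0.063,-0.102,0,0,0,-0.44,0.025, -0.08,-0.13,0,0,0,-0.55,0.025, -0.095,-0.155,0,0,0,-0.66,0.025, -0.105,-0.171,0,0,0,-0.77,0.025, -0.105,-0.171,0,0,0,-0.82,0.025, -0.105,-0.171,0,0,0,-0.82,0.025, -0.105,-0.171,0,0,0,-0.82,0.025]'
python3 -m jog '[0,0,0,0,0,0,0.025, 0,0,0.03,0,0,0,0.025, 0,0,0.06,0,0,0,0.025, 0,0,0.08,0,0,0,0.025, 0,0,0.09,0,0,0,0.025, 0,0,0.091,0,0,0,0.025, 0,0,0.091,0,0,0,0.05, 0,0,0.091,0,0,0,0.055, 0,0,0.091,0,0,0,0.055, 0,0,0.091,0,0,0,0.055]'
python3 -m jog '[0,0,0,0,0,0,0.055, 0,0,-0.03,0,0,0,0.055, 0,0,-0.06,0,0,0,0.06, 0,0,-0.091,0,0,0,0.06, 0,0,-0.091,0,0,0,0.06, 0,-0.04,-0.091,0,0,0,0.055, 0,-0.04,-0.091,0,0,0,0.05, 0,-0.04,-0.091,0,0,0,0.05, 0,-0.04,-0.091,0,0,0,0.05, 0,-0.04,-0.091,0,0,0,0.05]'
python3 - <<'E'
from h import *
r=rack(ROW["S"],-.07)
o,m=verts(snapshot("top"),(172,228,395,342))
for k in o:
    if k["L"]<56: print(k["px"],k["L"],k["cen"],k["ang"])
plan([(.5918,.1922,.12,79),(.5918,.1922,.026,79),(.5918,.1922,.12,79),(*r,.12,96),(*r,.027,96)])
s=snapshot("scene")[:,:,::-1]
cv2.imwrite("pics/c9.png",cv2.resize(s[180:330,260:460],(800,600)))
E
```

```text
clock: 30.75
tool_pos: [0.5635, 0.0761, 0.1201]
ee_rot: [-0.051, 0.999, 0.0, -0.001]
ft_force: [0.6, -0.1, -0.7]
opening: 0.039
grasp_force: 31.4
clock: 31.58
tool_pos: [0.5646, 0.0765, 0.0307]
ee_rot: [-0.053, 0.999, 0.0, 0.001]
ft_force: [-0.0, -0.6, 0.7]
opening: 0.055
grasp_force: 0.0
clock: 32.42
tool_pos: [0.5679, 0.0371, 0.1209]
ee_rot: [-0.052, 0.999, 0.0, -0.0]
ft_force: [-0.6, -0.2, 0.3]
opening: 0.0501
grasp_force: 0.0
[265. 254.] 29 [0.5914 0.1923] -10
[368. 264.] 35 [ 0.5727 -0.0694] 0
[322. 291.] 50 [0.5012 0.047 ] 7
[191. 316.] 28 [0.436  0.3713] -167
[226. 318.] 30 [0.4327 0.2812] 105
at 32.5 [0.568  0.0372 0.1209] 96.0 tilt [-0.0008  0.0005]
dx -0.040 dy 0.152 dz 0.001 rz 0.297
dx 0.000 dy 0.000 dz 0.094 rz -0.000
dx 0.000 dy 0.000 dz -0.094 rz -0.000
dx -0.083 dy -0.240 dz 0.000 rz -0.297
dx 0.000 dy 0.000 dz 0.093 rz -0.000
```

View pics/c9.png

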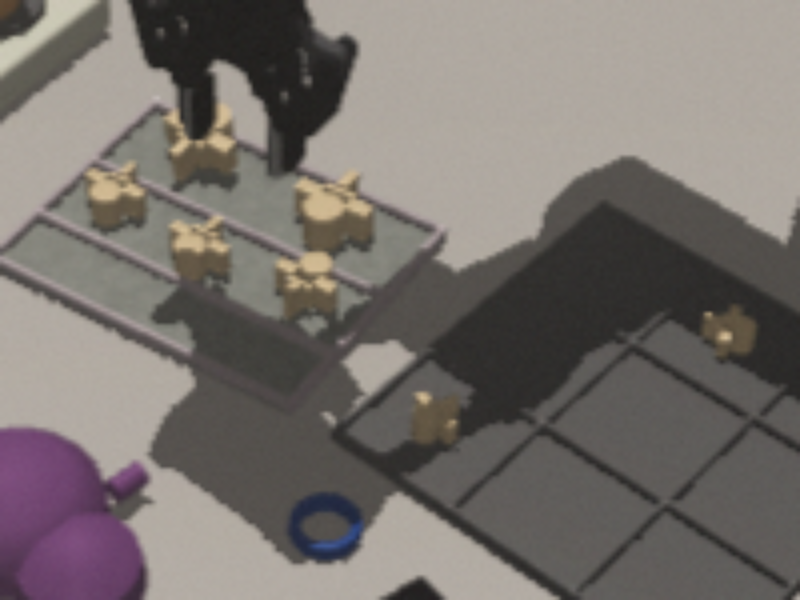

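Three mediums and two larges are in place. Two of the smalls show in this crop, at (435,418) and (730,330). Next is small #1 at (265,254).

```bash
python3 -m jog '[-0.008,0.03,0,0,0,0.1,0.05, -0.016,0.06,0.0,0,0,0.2,0.05, -0.024,0.09,0.0,0,0,0.297,0.05, -0.032,0.12,0.0,0,0,0.297,0.05, -0.04,0.152,0.001,0,0,0.297,0.047, -0.04,0.152,0.001,0,0,0.297,0.047, -0.04,0.152,0.001,0,0,0.297,0.047, -0.04,0.152,0.001,0,0,0.297,0.047, -0.04,0.152,0.001,0,0,0.297,0.047, -0.04,0.152,0.001,0,0,0.297,0.047]'
python3 -m jog '[0,0,0.03,0,0,0,0.047, 0,0,0.06,0,0,0,0.047, 0,0,0.085,0,0,0,0.047, 0,0,0.094,0,0,0,0.047, 0,0,0.094,0,0,0,0.047, 0,0,0.094,0,0,0,0.047, 0,0,0.094,0,0,0,0.018, 0,0,0.094,0,0,0,0.018, 0,0,0.094,0,0,0,0.018, 0,0,0.094,0,0,0,0.018]'
python3 -m jog '[0,0,0,0,0,0,0.018, 0,0,0,0,0,0,0.018, 0,0,0,0,0,0,0.018, 0,0,-0.03,0,0,0,0.018, 0,0,-0.06,0,0,0,0.018, 0,0,-0.094,0,0,0,0.018, 0,0,-0.094,0,0,0,0.018, 0,0,-0.094,0,0,0,0.018, 0,0,-0.094,0,0,0,0.018, 0,0,-0.094,0,0,0,0.018]'
python3 - <<'E'
from h import *
r=rack(ROW["S"],-.07)
plan([(*r,.12,96),(*r,.027,96)])
E
```

```text
clock: 33.35
tool_pos: [0.592, 0.1908, 0.1203]
ee_rot: [0.096, 0.995, -0.0, -0.0]
ft_force: [0.6, -0.5, -0.3]
opening: 0.0471
grasp_force: 0.0
clock: 34.18
tool_pos: [0.5937, 0.1919, 0.0283]
ee_rot: [0.096, 0.995, 0.0, 0.002]
ft_force: [-0.8, -1.0, 6.5]
opening: 0.0286
grasp_force: 30.0
clock: 35.02
tool_pos: [0.5909, 0.1917, 0.1189]
ee_rot: [0.096, 0.995, -0.0, -0.001]
ft_force: [0.2, -0.3, 0.3]
opening: 0.0289
grasp_force: 29.9
at 35.0 [0.5909 0.1917 0.1189] 79.0 tilt [-0.003  -0.0005]
dx -0.083 dy -0.239 dz -0.001 rz -0.297
dx 0.000 dy 0.000 dz 0.093 rz -0.000
```

```bash
python3 -m jog '[-0.011,-0.033,0,0,0,-0.1,0.018, -0.022,-0.066,0,0,0,-0.2,0.018, -0.033,-0.099,0,0,0,-0.297,0.018, -0.044,-0.132,0,0,0,-0.297,0.018, -0.056,-0.165,0,0,0,-0.297,0.018, -0.07,-0.2,0,0,0,-0.297,0.018, -0.083,-0.239,0,0,0,-0.297,0.018, -0.083,-0.239,0,0,0,-0.297,0.018, -0.083,-0.239,0,0,0,-0.297,0.018, -0.083,-0.239,0,0,0,-0.297,0.018]'
python3 -m jog '[0,0,0.03,0,0,0,0.018, 0,0,0.06,0,0,0,0.018, 0,0,0.08,0,0,0,0.018, 0,0,0.09,0,0,0,0.018, 0,0,0.092,0,0,0,0.018, 0,0,0.092,0,0,0,0.018, 0,0,0.092,0,0,0,0.035, 0,0,0.092,0,0,0,0.047, 0,0,0.092,0,0,0,0.047, 0,0,0.092,0,0,0,0.047]'
python3 -m jog '[0,0,0,0,0,0,0.047, 0,0,-0.03,0,0,0,0.047, 0,0,-0.06,0,0,0,0.047, 0,0,-0.09,0,0,0,0.047, 0,0.04,-0.09,0,0,0,0.047, 0,0.08,-0.09,0,0,0,0.047, 0,0.08,-0.09,0,0,0,0.047, 0,0.08,-0.09,0,0,0,0.047, 0,0.08,-0.09,0,0,0,0.047, 0,0.08,-0.09,0,0,0,0.047]'
python3 - <<'E'
from h import *
r=rack(ROW["S"],0);print(rack(ROW["S"],-.07))
o,m=verts(snapshot("top"),(172,228,395,342))
for k in o:
    if k["L"]<56: print(k["px"],k["L"],k["cen"],k["ang"])
plan([(.4324,.2814,.12,14),(.4324,.2814,.028,14),(.4324,.2814,.12,14),(*r,.12,96),(*r,.028,96)])
E
```

```text
clock: 35.85
tool_pos: [0.627, -0.0584, 0.1187]
ee_rot: [-0.052, 0.999, 0.001, -0.002]
ft_force: [0.2, -0.3, 0.2]
opening: 0.0287
grasp_force: 29.9
clock: 36.68
tool_pos: [0.6284, -0.0584, 0.0287]
ee_rot: [-0.053, 0.999, -0.0, 0.0]
ft_force: [0.6, -0.6, 0.4]
opening: 0.0467
grasp_force: 0.0
clock: 37.52
tool_pos: [0.6198, 0.0201, 0.1181]
ee_rot: [-0.052, 0.999, -0.0, -0.0]
ft_force: [0.5, 0.5, -0.3]
opening: 0.0467
grasp_force: 0.0
[ 0.62723967 -0.05871336]
[367. 232.] 31 [ 0.6551 -0.0632] 22
[339. 262.] 41 [0.575  0.0046] 5
[191. 316.] 29 [0.436  0.3712] -167
[226. 318.] 30 [0.4324 0.2812] 105
at 37.6 [0.6198 0.0199 0.1181] 95.9 tilt [-0.0002 -0.0003]
dx 0.159 dy 0.280 dz -0.002 rz 1.430
dx 0.000 dy 0.000 dz 0.092 rz -0.000
dx 0.000 dy 0.000 dz -0.092 rz -0.000
dx -0.308 dy 0.117 dz 0.000 rz -1.431
dx 0.000 dy 0.000 dz 0.092 rz -0.000
```

Run:
```python
from h import *
im=snapshot("top");s=snapshot("scene")[:,:,::-1]
cv2.imwrite("pics/c10.png",np.hstack([cv2.resize(im[210:320,285:395,::-1],(390,390),interpolation=2),cv2.resize(s[180:300,240:360],(390,390),interpolation=2)]))
```

```text
(no output)
```

View pics/c10.png

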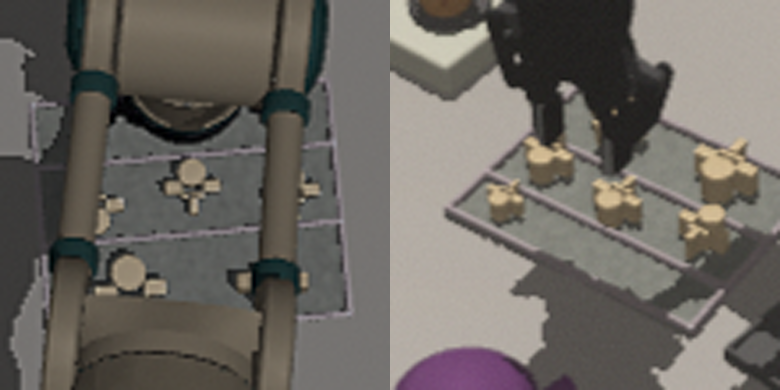

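The scene crop shows small #1 flat in the narrowest row at (505,200). The odd reading came from the arm occluding the top view. Next is small #2 at (226,318).

```bash
python3 -m jog '[0.018,0.032,0,0,0,0.11,0.047, 0.036,0.064,0.0,0,0,0.22,0.047, 0.054,0.096,0.0,0,0,0.33,0.047, 0.072,0.128,0.0,0,0,0.44,0.047, 0.09,0.16,0,0,0,0.55,0.047, 0.11,0.192,0,0,0,0.66,0.047, 0.13,0.225,0,0,0,0.77,0.047, 0.145,0.255,0,0,0,0.88,0.047, 0.159,0.28,-0.002,0,0,0.99,0.047, 0.159,0.28,-0.002,0,0,1.1,0.047]'
python3 -m jog '[0,0,0,0,0,0.11,0.047, 0,0,0,0,0,0.22,0.047, 0,0,0.02,0,0,0.33,0.047, 0,0,0.05,0,0,0.33,0.047, 0,0,0.08,0,0,0.33,0.047, 0,0,0.092,0,0,0.33,0.047, 0,0,0.092,0,0,0.33,0.047, 0,0,0.092,0,0,0.33,0.018, 0,0,0.092,0,0,0.33,0.018, 0,0,0.092,0,0,0.33,0.018]'
python3 -m jog '[0,0,0,0,0,0,0.018, 0,0,0,0,0,0,0.018, 0,0,0,0,0,0,0.018, 0,0,-0.03,0,0,0,0.018, 0,0,-0.06,0,0,0,0.018, 0,0,-0.092,0,0,0,0.018, 0,0,-0.092,0,0,0,0.018, 0,0,-0.092,0,0,0,0.018, 0,0,-0.092,0,0,0,0.018, 0,0,-0.092,0,0,0,0.018]'
python3 - <<'E'
from h import *
r=rack(ROW["S"],0)
plan([(*r,.12,96),(*r,.028,96)])
E
```

```text
clock: 38.5
tool_pos: [0.4293, 0.2858, 0.1205]
ee_rot: [0.478, 0.878, 0.0, -0.001]
ft_force: [-1.2, -0.7, -0.6]
opening: 0.0474
grasp_force: 0.0
clock: 39.33
tool_pos: [0.4335, 0.2831, 0.0296]
ee_rot: [0.615, 0.788, 0.001, 0.001]
ft_force: [0.9, -0.1, 0.1]
opening: 0.0289
grasp_force: 29.6
clock: 40.17
tool_pos: [0.4312, 0.2823, 0.1192]
ee_rot: [0.615, 0.788, -0.001, -0.001]
ft_force: [0.6, 0.4, -1.0]
opening: 0.0288
grasp_force: 29.8
at 40.2 [0.4312 0.2823 0.1192] 14.1 tilt [-0.0023 -0.001 ]
dx -0.309 dy 0.117 dz -0.001 rz -1.430
dx 0.000 dy 0.000 dz 0.092 rz -0.000
```

Then small #3 at (0.4358,0.371), with its wings at about 105°.

```bash
python3 -m jog '[-0.033,0.012,0,0,0,-0.11,0.018, -0.066,0.025,0,0,0,-0.22,0.018, -0.1,0.038,0,0,0,-0.33,0.018, -0.135,0.051,0,0,0,-0.44,0.018, -0.17,0.064,0,0,0,-0.55,0.018, -0.205,0.077,0,0,0,-0.66,0.018, -0.24,0.09,0,0,0,-0.77,0.018, -0.275,0.104,0,0,0,-0.88,0.018, -0.309,0.117,0,0,0,-0.99,0.018, -0.309,0.117,0,0,0,-1.1,0.018]'
python3 -m jog '[0,0,0,0,0,-0.11,0.018, 0,0,0,0,0,-0.22,0.018, 0,0,0.03,0,0,-0.33,0.018, 0,0,0.06,0,0,-0.33,0.018, 0,0,0.085,0,0,-0.33,0.018, 0,0,0.092,0,0,-0.33,0.018, 0,0,0.092,0,0,-0.33,0.018, 0,0,0.092,0,0,-0.33,0.035, 0,0,0.092,0,0,-0.33,0.047, 0,0,0.092,0,0,-0.33,0.047]'
python3 -m jog '[0,0,0,0,0,0,0.047, 0,0,-0.03,0,0,0,0.047, 0,0,-0.06,0,0,0,0.047, 0,0,-0.09,0,0,0,0.047, 0,0,-0.09,0,0,0,0.047, 0,0,-0.09,0,0,0,0.047, 0,0,-0.09,0,0,0,0.047, 0,0,-0.09,0,0,0,0.047, 0,0,-0.09,0,0,0,0.047, 0,0,-0.09,0,0,0,0.047]'
python3 - <<'E'
from h import *
r=rack(ROW["S"],.07)
o,m=verts(snapshot("top"),(172,228,395,342))
for k in o:
    if k["L"]<56: print(k["px"],k["L"],k["cen"],k["ang"])
plan([(.4358,.3711,.12,105),(.4358,.3711,.028,105),(.4358,.3711,.12,105),(*r,.12,96),(*r,.028,96)])
E
```

```text
clock: 41.0
tool_pos: [0.625, 0.0054, 0.1185]
ee_rot: [0.112, 0.994, -0.002, 0.001]
ft_force: [0.7, 0.7, -0.2]
opening: 0.0286
grasp_force: 29.8
clock: 41.83
tool_pos: [0.6205, 0.0116, 0.0276]
ee_rot: [-0.052, 0.999, 0.0, -0.001]
ft_force: [0.2, 0.3, -0.7]
opening: 0.0469
grasp_force: 0.0
clock: 42.67
tool_pos: [0.6201, 0.0116, 0.1169]
ee_rot: [-0.052, 0.999, 0.0, -0.001]
ft_force: [-0.9, -0.5, -0.6]
opening: 0.0472
grasp_force: 0.0
[339. 262.] 41 [0.5752 0.0046] 3
[191. 316.] 30 [0.4355 0.3713] -168
at 42.7 [0.6204 0.0116 0.1172] 96.0 tilt [-0.002   0.0003]
dx 0.146 dy 0.377 dz -0.003 rz -0.157
dx 0.000 dy 0.000 dz 0.092 rz -0.000
dx 0.000 dy 0.000 dz -0.092 rz -0.000
dx -0.097 dy -0.327 dz 0.000 rz 0.157
dx 0.000 dy 0.000 dz 0.092 rz -0.000
```

```bash
python3 -m jog '[0.013,0.034,0,0,0,0,0.047, 0.026,0.068,0.0,0,0,0,0.047, 0.039,0.102,0.0,0,0,0,0.047, 0.052,0.136,0.0,0,0,0,0.047, 0.065,0.17,0,0,0,0,0.047, 0.078,0.204,0,0,0,0,0.047, 0.092,0.24,0,0,0,0,0.047, 0.106,0.275,0,0,0,0,0.047, 0.12,0.31,-0.003,0,0,0,0.047, 0.12,0.31,-0.003,0,0,0,0.047]'
python3 -m jog '[0.013,0.034,0,0,0,-0.08,0.047, 0.026,0.067,0,0,0,-0.157,0.047, 0.026,0.067,0,0,0,-0.157,0.047, 0.026,0.067,0.03,0,0,-0.157,0.047, 0.026,0.067,0.06,0,0,-0.157,0.047, 0.026,0.067,0.085,0,0,-0.157,0.047, 0.026,0.067,0.092,0,0,-0.157,0.047, 0.026,0.067,0.092,0,0,-0.157,0.018, 0.026,0.067,0.092,0,0,-0.157,0.018, 0.026,0.067,0.092,0,0,-0.157,0.018]'
python3 -m jog '[0,0,0,0,0,0,0.018, 0,0,0,0,0,0,0.018, 0,0,0,0,0,0,0.018, 0,0,-0.03,0,0,0,0.018, 0,0,-0.06,0,0,0,0.018, 0,0,-0.092,0,0,0,0.018, 0,0,-0.092,0,0,0,0.018, 0,0,-0.092,0,0,0,0.018, 0,0,-0.092,0,0,0,0.018, 0,0,-0.092,0,0,0,0.018]'
python3 - <<'E'
from h import *
r=rack(ROW["S"],.07)
plan([(*r,.12,96),(*r,.028,96)])
E
```

```text
clock: 43.55
tool_pos: [0.4656, 0.3125, 0.1213]
ee_rot: [-0.055, 0.998, 0.002, -0.001]
ft_force: [1.2, 0.2, -0.1]
opening: 0.0472
grasp_force: 0.0
clock: 44.38
tool_pos: [0.4375, 0.3716, 0.0307]
ee_rot: [-0.13, 0.991, 0.001, 0.001]
ft_force: [-0.3, 0.1, 0.8]
opening: 0.0284
grasp_force: 29.4
clock: 45.22
tool_pos: [0.4353, 0.3705, 0.1202]
ee_rot: [-0.131, 0.991, -0.001, -0.001]
ft_force: [-0.5, 0.2, -0.6]
opening: 0.0288
grasp_force: 29.7
at 45.2 [0.4353 0.3705 0.1202] 105.0 tilt [-0.002  -0.0013]
dx -0.097 dy -0.326 dz 0.000 rz 0.157
dx 0.000 dy 0.000 dz 0.092 rz -0.000
```

```bash
python3 -m jog '[-0.01,-0.036,0,0,0,0.08,0.018, -0.021,-0.072,0,0,0,0.157,0.018, -0.032,-0.108,0,0,0,0.157,0.018, -0.043,-0.144,0,0,0,0.157,0.018, -0.054,-0.18,0,0,0,0.157,0.018, -0.065,-0.216,0,0,0,0.157,0.018, -0.076,-0.252,0,0,0,0.157,0.018, -0.087,-0.29,0,0,0,0.157,0.018, -0.097,-0.326,0,0,0,0.157,0.018, -0.097,-0.326,0,0,0,0.157,0.018]'
python3 -m jog '[0,0,0,0,0,0,0.018, 0,0,0,0,0,0,0.018, 0,0,0.03,0,0,0,0.018, 0,0,0.06,0,0,0,0.018, 0,0,0.085,0,0,0,0.018, 0,0,0.092,0,0,0,0.018, 0,0,0.092,0,0,0,0.018, 0,0,0.092,0,0,0,0.035, 0,0,0.092,0,0,0,0.047, 0,0,0.092,0,0,0,0.047]'
python3 -m jog '[0,0,0,0,0,0,0.047, 0,0,-0.03,0,0,0,0.047, 0,0,-0.06,0,0,0,0.047, 0,0,-0.09,0,0,0,0.047, 0,0,-0.12,0,0,0,0.047, 0,-0.04,-0.13,0,0,0,0.047, 0,-0.08,-0.13,0,0,0,0.047, 0,-0.12,-0.13,0,0,0,0.047, 0,-0.12,-0.13,0,0,0,0.047, 0,-0.12,-0.13,0,0,0,0.047]'
python3 - <<'E'
from h import *
plan([(.5236,-.350,.16,96),(.5236,-.350,.07,96)])
E
```

```text
clock: 46.05
tool_pos: [0.6178, 0.0751, 0.1196]
ee_rot: [-0.05, 0.999, -0.002, 0.001]
ft_force: [0.7, 0.9, 0.2]
opening: 0.0285
grasp_force: 29.7
clock: 46.88
tool_pos: [0.6142, 0.0822, 0.0297]
ee_rot: [-0.053, 0.999, 0.0, 0.0]
ft_force: [-0.8, -0.2, -0.4]
opening: 0.0469
grasp_force: 0.0
clock: 47.72
tool_pos: [0.627, -0.0401, 0.1595]
ee_rot: [-0.051, 0.999, 0.0, 0.0]
ft_force: [-1.4, 0.3, 0.2]
opening: 0.047
grasp_force: 0.0
at 47.7 [ 0.627  -0.0401  0.1595] 95.8 tilt [0.0004 0.    ]
dx 0.134 dy -0.298 dz -0.001 rz -0.004
dx 0.000 dy 0.000 dz 0.090 rz -0.000
```

```bash
python3 -m jog '[0.015,-0.034,0,0,0,0,0, 0.03,-0.068,0,0,0,0,0, 0.046,-0.102,0,0,0,0,0, 0.062,-0.136,0,0,0,0,0, 0.077,-0.17,0,0,0,0,0, 0.092,-0.204,0,0,0,0,0, 0.108,-0.24,0,0,0,0,0, 0.124,-0.275,0,0,0,0,0, 0.134,-0.298,0,0,0,0,0, 0.134,-0.298,0,0,0,0,0]'
python3 - <<'E'
from h import *
im=snapshot("top");s=snapshot("scene")
cv2.imwrite("pics/t9.png",im[:,:,::-1])
o,m=verts(im,(172,228,395,342))
for k in o:
    d=k["cen"]-RK; print(k["px"],k["L"],k["cen"],k["ang"],"rack",(d[0]*np.cos(RA)+d[1]*np.sin(RA)).round(4),(d[1]*np.cos(RA)-d[0]*np.sin(RA)).round(4))
plan([(.5236,-.350,.16,96),(.5236,-.350,.07,96)])
cv2.imwrite("pics/c11.png",np.hstack([cv2.resize(im[225:325,290:390,::-1],(390,390),interpolation=2),cv2.resize(s[130:280,180:330,::-1],(390,390),interpolation=2)]))
E
```

```text
clock: 48.55
tool_pos: [0.5238, -0.3523, 0.1591]
ee_rot: [-0.051, 0.999, -0.001, -0.0]
ft_force: [0.3, -0.4, 0.4]
opening: 0.0001
grasp_force: 0.0
[365. 243.] 30 [ 0.625  -0.0602] 5 rack 0.0586 -0.0713
[338. 247.] 30 [0.6172 0.0085] -169 rack 0.0576 -0.0021
[310. 248.] 26 [0.6136 0.0799] -173 rack 0.061 0.0693
[339. 262.] 41 [0.5749 0.0045] 5 rack 0.0151 -0.002
[367. 263.] 40 [ 0.5727 -0.0656] 7 rack 0.006 -0.0715
[312. 269.] 41 [0.5602 0.0736] -174 rack 0.0072 0.0682
[362. 291.] 50 [ 0.5096 -0.0527] -177 rack -0.0555 -0.0525
[322. 291.] 50 [0.5012 0.0471] 7 rack -0.0541 0.0476
at 48.6 [ 0.5248 -0.3478  0.1589] 95.9 tilt [-0.0001  0.0017]
dx 0.001 dy -0.002 dz -0.001 rz -0.001
dx 0.000 dy 0.000 dz 0.090 rz -0.000
```

View pics/c11.png

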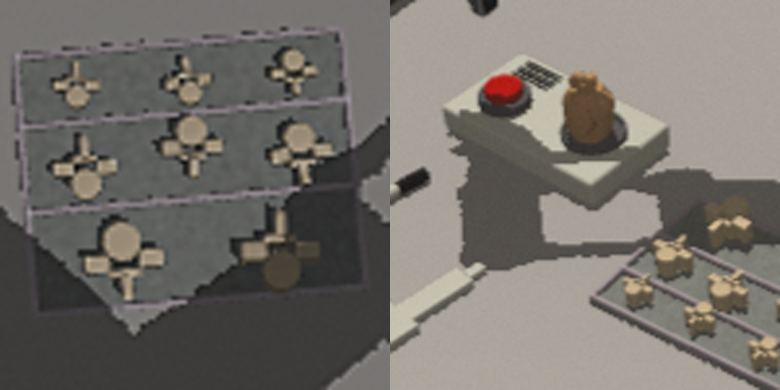

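All eight vertebrae are in their rows. The middle medium, at crop (190,130), sits close to the lip at rack x ≈ 15 mm while its neighbours read ≈ 7 mm, so I'll regrip it and shift it about 7 mm towards the row centre to be sure it lies flat.

Run:
```python
from h import *
plan([(.573,.0055,.16,96),(.573,.0055,.028,96),(.566,.005,.04,96)])
```

```text
at 48.6 [ 0.5248 -0.3478  0.1589] 95.9 tilt [-0.0001  0.0017]
dx -0.085 dy 0.346 dz -0.001 rz -0.001
dx 0.000 dy 0.000 dz 0.132 rz -0.000
dx 0.007 dy 0.000 dz -0.012 rz -0.000
```

```bash
python3 -m jog '[-0.009,0.038,0,0,0,0,0.02, -0.019,0.077,0,0,0,0,0.04, -0.028,0.116,0,0,0,0,0.055, -0.038,0.155,0,0,0,0,0.055, -0.048,0.194,0,0,0,0,0.055, -0.057,0.233,0,0,0,0,0.055, -0.067,0.272,0,0,0,0,0.055, -0.076,0.31,0,0,0,0,0.055, -0.085,0.346,0,0,0,0,0.055, -0.085,0.346,0,0,0,0,0.055]'
python3 -m jog '[0,0,0,0,0,0,0.055, 0,0,0,0,0,0,0.055, 0,0,0.03,0,0,0,0.055, 0,0,0.06,0,0,0,0.055, 0,0,0.09,0,0,0,0.055, 0,0,0.115,0,0,0,0.055, 0,0,0.132,0,0,0,0.055, 0,0,0.132,0,0,0,0.055, 0,0,0.132,0,0,0,0.025, 0,0,0.132,0,0,0,0.025]'
python3 -m jog '[0,0,0,0,0,0,0.025, 0,0,0,0,0,0,0.025, 0,0,0,0,0,0,0.025, 0,0,-0.012,0,0,0,0.025, 0.007,0,-0.012,0,0,0,0.025, 0.007,0,-0.012,0,0,0,0.025, 0.007,0,-0.004,0,0,0,0.025, 0.007,0,0.001,0,0,0,0.025, 0.007,0,0.001,0,0,0,0.025, 0.007,0,0.001,0,0,0,0.025]'
python3 -m jog '[0,0,0,0,0,0,0.035, 0,0,0,0,0,0,0.055, 0,0,0,0,0,0,0.055, 0,0,0,0,0,0,0.055, 0,0,-0.03,0,0,0,0.055, 0,0,-0.06,0,0,0,0.055, 0,0,-0.09,0,0,0,0.055, 0,0,-0.132,0,0,0,0.055, 0,0,-0.132,0,0,0,0.055, 0,0,-0.132,0,0,0,0.055]'
python3 - <<'E'
from h import *
plan([(.5236,-.350,.16,96),(.5236,-.350,.07,96)])
E
```

```text
clock: 49.48
tool_pos: [0.5726, 0.0138, 0.1594]
ee_rot: [-0.056, 0.998, 0.003, 0.0]
ft_force: [-0.7, -0.2, -0.2]
opening: 0.0547
grasp_force: 0.0
clock: 50.32
tool_pos: [0.5733, 0.0039, 0.0282]
ee_rot: [-0.052, 0.999, -0.0, 0.0]
ft_force: [-1.3, 0.2, -0.4]
opening: 0.0389
grasp_force: 32.2
clock: 51.15
tool_pos: [0.5664, 0.0041, 0.0266]
ee_rot: [-0.052, 0.999, 0.0, 0.0]
ft_force: [-2.5, 0.3, 9.1]
opening: 0.0389
grasp_force: 34.3
clock: 51.98
tool_pos: [0.5679, 0.0038, 0.1606]
ee_rot: [-0.052, 0.999, -0.0, 0.003]
ft_force: [-0.3, -0.9, -0.8]
opening: 0.055
grasp_force: 0.0
at 52.0 [0.5679 0.0038 0.1606] 96.0 tilt [ 0.0058 -0.0006]
dx 0.081 dy -0.347 dz 0.001 rz 0.000
dx 0.000 dy 0.000 dz 0.090 rz -0.000
```

```bash
python3 -m jog '[0.009,-0.038,0,0,0,0,0.04, 0.018,-0.077,0,0,0,0,0.02, 0.027,-0.116,0,0,0,0,0, 0.036,-0.155,0,0,0,0,0, 0.045,-0.194,0,0,0,0,0, 0.054,-0.233,0,0,0,0,0, 0.063,-0.272,0,0,0,0,0, 0.072,-0.31,0,0,0,0,0, 0.081,-0.347,0,0,0,0,0, 0.081,-0.347,0,0,0,0,0]'
python3 - <<'E'
from h import *
im=snapshot("top");s=snapshot("scene")
o,m=verts(im,(172,228,395,342))
for k in o:
    d=k["cen"]-RK; print(k["px"],k["L"],k["cen"],k["ang"],"rack",(d[0]*np.cos(RA)+d[1]*np.sin(RA)).round(4),(d[1]*np.cos(RA)-d[0]*np.sin(RA)).round(4))
plan([(.5236,-.350,.16,96),(.5236,-.350,.08,96)])
cv2.imwrite("pics/c12.png",np.hstack([cv2.resize(im[225:325,290:390,::-1],(390,390),interpolation=2),cv2.resize(s[190:290,260:360,::-1],(390,390),interpolation=2)]))
E
```

```text
clock: 52.82
tool_pos: [0.5203, -0.3568, 0.1556]
ee_rot: [-0.05, 0.999, -0.002, -0.001]
ft_force: [0.9, 0.3, 1.3]
opening: 0.0001
grasp_force: 0.0
[365. 243.] 30 [ 0.6249 -0.0606] 7 rack 0.0585 -0.0716
[338. 247.] 30 [0.6173 0.0081] -168 rack 0.0576 -0.0025
[310. 248.] 26 [0.6136 0.08  ] -174 rack 0.061 0.0694
[367. 263.] 40 [ 0.5728 -0.0655] 7 rack 0.0062 -0.0714
[341. 264.] 41 [0.5699 0.0011] 5 rack 0.0098 -0.0049
[312. 269.] 41 [0.5602 0.0736] -174 rack 0.0072 0.0682
[362. 291.] 49 [ 0.5096 -0.0528] -178 rack -0.0555 -0.0526
[322. 291.] 50 [0.5012 0.0473] 7 rack -0.0541 0.0478
at 52.9 [ 0.5206 -0.3505  0.1556] 95.8 tilt [-0.0031  0.0032]
dx -0.003 dy 0.000 dz -0.004 rz -0.003
dx 0.000 dy 0.000 dz 0.080 rz -0.000
```

View pics/c12.png

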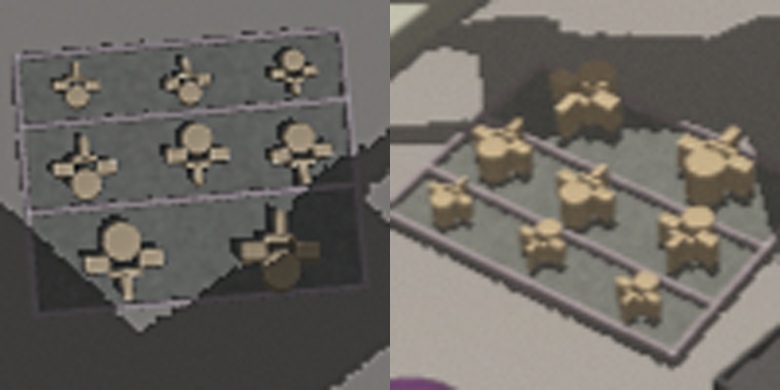

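All eight appear flat, and the middle medium is now clear of its lip. Large #1, at crop (283,255), reads only about 1.5 mm from the outer lip, so I'll recentre it too and then press the button.

```bash
python3 -m jog '[-0.003,0.036,0,0,0,0,0.02, -0.006,0.072,0,0,0,0,0.04, -0.009,0.108,0,0,0,0,0.07, -0.012,0.144,0,0,0,0,0.07, -0.015,0.18,0,0,0,0,0.07, -0.018,0.216,0,0,0,0,0.07, -0.022,0.258,-0.004,0,0,0,0.07, -0.026,0.3,-0.004,0,0,0,0.07, -0.026,0.3,-0.004,0,0,0,0.07, -0.026,0.3,-0.004,0,0,0,0.07]'
python3 -m jog '[0,0,0,0,0,0,0.07, 0,0,0.03,0,0,0,0.07, 0,0,0.06,0,0,0,0.07, 0,0,0.09,0,0,0,0.07, 0,0,0.115,0,0,0,0.07, 0,0,0.13,0,0,0,0.07, 0,0,0.13,0,0,0,0.07, 0,0,0.13,0,0,0,0.035, 0,0,0.13,0,0,0,0.035, 0,0,0.13,0,0,0,0.035]'
python3 -m jog '[0,0,0,0,0,0,0.035, 0,0,0,0,0,0,0.035, 0,0,-0.006,0,0,0,0.035, 0,0,-0.012,0,0,0,0.035, -0.004,0,-0.012,0,0,0,0.035, -0.004,0,-0.012,0,0,0,0.035, -0.004,0,-0.004,0,0,0,0.035, -0.004,0,0.001,0,0,0,0.035, -0.004,0,0.001,0,0,0,0.035, -0.004,0,0.001,0,0,0,0.035]'
python3 -m jog '[0,0,0,0,0,0,0.055, 0,0,0,0,0,0,0.07, 0,0,0,0,0,0,0.07, 0,0,0,0,0,0,0.07, 0,0,-0.03,0,0,0,0.07, 0,0,-0.06,0,0,0,0.07, 0,0,-0.09,0,0,0,0.07, 0,0,-0.13,0,0,0,0.07, 0,0,-0.13,0,0,0,0.07, 0,0,-0.13,0,0,0,0.07]'
python3 - <<'E'
from h import *
plan([(.5255,-.348,.16,96),(.5255,-.348,.07,96)])
E
```

```text
clock: 53.75
tool_pos: [0.5148, -0.0448, 0.1614]
ee_rot: [-0.056, 0.998, 0.001, -0.001]
ft_force: [-0.4, -0.9, 0.2]
opening: 0.0701
grasp_force: 0.0
clock: 54.58
tool_pos: [0.5175, -0.0493, 0.0335]
ee_rot: [-0.052, 0.999, -0.0, 0.001]
ft_force: [1.5, -0.1, -0.1]
opening: 0.0488
grasp_force: 31.0
clock: 55.42
tool_pos: [0.5199, -0.0484, 0.0308]
ee_rot: [-0.053, 0.999, -0.0, -0.001]
ft_force: [0.4, -1.6, 4.3]
opening: 0.0489
grasp_force: 30.9
clock: 56.25
tool_pos: [0.522, -0.0484, 0.1637]
ee_rot: [-0.053, 0.999, -0.001, 0.003]
ft_force: [0.1, 0.7, -0.5]
opening: 0.0701
grasp_force: 0.0
at 56.2 [ 0.522  -0.0484  0.1637] 96.0 tilt [ 0.0059 -0.0012]
dx 0.028 dy -0.298 dz 0.004 rz 0.000
dx 0.000 dy 0.000 dz 0.090 rz -0.000
```

```bash
python3 -m jog '[0.003,-0.036,0.004,0,0,0,0.04, 0.006,-0.072,0.004,0,0,0,0.02, 0.01,-0.108,0.004,0,0,0,0, 0.013,-0.144,0.004,0,0,0,0, 0.016,-0.18,0.004,0,0,0,0, 0.02,-0.216,0.004,0,0,0,0, 0.024,-0.258,0.004,0,0,0,0, 0.028,-0.298,0.004,0,0,0,0, 0.028,-0.298,0.004,0,0,0,0, 0.028,-0.298,0.004,0,0,0,0]'
python3 - <<'E'
from h import *
im=snapshot("top")
o,m=verts(im,(172,228,395,342))
for k in o:
    d=k["cen"]-RK; print(k["px"],k["L"],k["ang"],"rack",(d[0]*np.cos(RA)+d[1]*np.sin(RA)).round(4),(d[1]*np.cos(RA)-d[0]*np.sin(RA)).round(4))
plan([(.5255,-.348,.08,96)])
E
python3 -m jog '[0,0,0.02,0,0,0,0, 0,0,0.04,0,0,0,0, 0,0,0.06,0,0,0,0, 0,0,0.08,0,0,0,0, 0,0,0.09,0,0,0,0, 0,0,0.092,0,0,0,0, 0,0,0.092,0,0,0,0, 0,0,0.092,0,0,0,0, 0,0,0.092,0,0,0,0, 0,0,0.092,0,0,0,0]'
```

```text
clock: 57.08
tool_pos: [0.5226, -0.3491, 0.1548]
ee_rot: [-0.051, 0.999, 0.001, -0.001]
ft_force: [-0.1, 0.7, 0.1]
opening: 0.0002
grasp_force: 0.0
[365. 243.] 30 6 rack 0.0587 -0.0717
[338. 247.] 30 -171 rack 0.0577 -0.0022
[310. 248.] 26 -173 rack 0.061 0.0693
[367. 263.] 40 7 rack 0.006 -0.0717
[341. 264.] 41 5 rack 0.01 -0.0049
[312. 269.] 41 -173 rack 0.0072 0.0682
[362. 290.] 49 178 rack -0.0537 -0.0523
[322. 291.] 50 7 rack -0.0541 0.0477
at 57.1 [ 0.5225 -0.3472  0.155 ] 95.9 tilt [-0.0031  0.0035]
dx -0.003 dy -0.001 dz 0.075 rz -0.002
clock: 57.97
tool_pos: [0.5234, -0.3457, 0.0656]
ee_rot: [-0.053, 0.999, 0.001, -0.0]
ft_force: [-1.2, 2.3, 4.6]
opening: -0.0
grasp_force: 2.2
```

```bash
python3 -m jog '[0,0,0.001,0,0,0,0, 0,0,0.002,0,0,0,0, 0,0,0.003,0,0,0,0, 0,0,0.004,0,0,0,0, 0,0,0.004,0,0,0,0, 0,0,0.004,0,0,0,0, 0,0,0.004,0,0,0,0, 0,0,0.004,0,0,0,0, 0,0,0.004,0,0,0,0, 0,0,0.004,0,0,0,0]'
python3 -m jog '[0,0,0.001,0,0,0,0, 0,0,0.002,0,0,0,0, 0,0,0.003,0,0,0,0, 0,0,0.003,0,0,0,0, 0,0,0.003,0,0,0,0, 0,0,0.003,0,0,0,0, 0,0,0.003,0,0,0,0, 0,0,0.003,0,0,0,0, 0,0,0.003,0,0,0,0, 0,0,0.003,0,0,0,0]'
```

```text
clock: 58.8
tool_pos: [0.5238, -0.3463, 0.0647]
ee_rot: [-0.052, 0.999, 0.0, 0.0]
ft_force: [-5.5, 7.1, 22.6]
opening: 0.0
grasp_force: 11.2
clock: 59.63
tool_pos: [0.5238, -0.3464, 0.0645]
ee_rot: [-0.053, 0.999, -0.0, 0.001]
ft_force: [-7.9, 9.2, 36.9]
opening: 0.0001
grasp_force: 18.2
```

```bash
for i in 1; do python3 -m jog '[0,0,-0.004,0,0,0,0, 0,0,-0.008,0,0,0,0, 0,0,-0.009,0,0,0,0, 0,0,-0.009,0,0,0,0, 0,0,-0.009,0,0,0,0, 0,0,-0.009,0,0,0,0, 0,0,-0.009,0,0,0,0, 0,0,-0.009,0,0,0,0, 0,0,-0.009,0,0,0,0, 0,0,-0.009,0,0,0,0]' ; done
python3 -m jog '[0,0,-0.002,0,0,0,0, 0,0,-0.002,0,0,0,0, 0,0,-0.002,0,0,0,0, 0,0,-0.002,0,0,0,0, 0,0,-0.002,0,0,0,0, 0,0,-0.002,0,0,0,0, 0,0,-0.002,0,0,0,0, 0,0,-0.002,0,0,0,0, 0,0,-0.002,0,0,0,0, 0,0,-0.002,0,0,0,0]'
python3 -m jog '[0,0,-0.002,0,0,0,0, 0,0,-0.002,0,0,0,0, 0,0,-0.002,0,0,0,0, 0,0,-0.002,0,0,0,0, 0,0,-0.002,0,0,0,0, 0,0,-0.002,0,0,0,0, 0,0,-0.002,0,0,0,0, 0,0,-0.002,0,0,0,0, 0,0,-0.002,0,0,0,0, 0,0,-0.002,0,0,0,0]'
```

```text
clock: 60.47
tool_pos: [0.5243, -0.3477, 0.0673]
ee_rot: [-0.052, 0.999, -0.0, 0.0]
ft_force: [3.0, 1.7, 3.7]
opening: -0.0003
grasp_force: 1.8
clock: 61.3
tool_pos: [0.5236, -0.3477, 0.0693]
ee_rot: [-0.052, 0.999, -0.0, -0.0]
ft_force: [1.3, -1.8, 2.2]
opening: -0.0005
grasp_force: 1.2
clock: 62.13
tool_pos: [0.5239, -0.3475, 0.0711]
ee_rot: [-0.052, 0.999, -0.0, 0.0]
ft_force: [-0.1, 0.2, 0.0]
opening: 0.0005
grasp_force: 0.0
```

The spring profile (3.7, 2.2 and 0 N over about 6 mm, with a hard stop below) confirms a full press and release. Lifting clear and running a last check.

```bash
python3 -m jog '[0,0,-0.03,0,0,0,0, 0,0,-0.06,0,0,0,0, 0,0,-0.1,0,0,0,0, 0,0,-0.1,0,0,0,0, 0,0,-0.1,0,0,0,0, 0,0,-0.1,0,0,0,0, 0,0,-0.1,0,0,0,0, 0,0,-0.1,0,0,0,0, 0,0,-0.1,0,0,0,0, 0,0,-0.1,0,0,0,0]'
python3 - <<'E'
from h import *
im=snapshot("top")
o,m=verts(im,(172,228,395,342))
for k in o:
    d=k["cen"]-RK; print(k["L"],k["ang"],"rack",(d[0]*np.cos(RA)+d[1]*np.sin(RA)).round(4),(d[1]*np.cos(RA)-d[0]*np.sin(RA)).round(4))
for n,I in(("t9",cv2.imread("pics/t9.png")[:,:,::-1]),("now",im)):
    I=I[265:315,415:455].astype(int); y,x=np.nonzero(I[:,:,0]-I[:,:,2]>22); print(n,x.mean()+415,y.mean()+265,len(x),ray("top",x.mean()+415,y.mean()+265,.075))
E
```

```text
clock: 62.97
tool_pos: [0.5234, -0.3472, 0.1702]
ee_rot: [-0.052, 0.999, 0.001, -0.001]
ft_force: [0.1, 0.3, -0.3]
opening: 0.0001
grasp_force: 0.0
30 6 rack 0.0585 -0.0715
30 -170 rack 0.0576 -0.0023
30 -175 rack 0.061 0.0694
40 6 rack 0.0062 -0.0714
41 5 rack 0.0098 -0.005
41 -174 rack 0.0072 0.0681
49 -176 rack -0.0539 -0.0523
50 8 rack -0.0542 0.0475
t9 439.03614457831327 291.8975903614458 332 [ 0.50427542 -0.23728758]
now 439.04204204204206 291.9069069069069 333 [ 0.50425323 -0.23730185]
```

```bash
python3 -c "
from workcell import finish_job
print(finish_job())"
```

```text
the job is handed in; nothing more can be done
None
```

I handed the job in at about 63 s. By the final camera check, all eight vertebrae lie in their size rows and the heart stands on the pad. By force and height readings, the red button was pressed fully down and let go; I haven't seen the judge's verdict.

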